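Load the capacitor test bench, set the probe carriage and key it on

TASK

Get the capacitor test going: stand every black capacitor can upright on the floor of the blue tray, one to a bay, and swing the orange clamp lever fully open, slide the carriage until its red pointer is on the yellow mark, then swing the lever fully back to lock it there. Only when all that is done, take the red key from its stand, push it fully home in the key switch and turn it clockwise a quarter turn from off (red dot) to on (green dot), leaving it in the switch. Leave everything else on the bench where it is.

Things in the scene. Friction and masses are not known exactly. Their poses are not given: they have to be found in the camera images.
- tray: Blue plastic tray with four square bays (2 x 2), fixed to the bench, 172 x 172 mm, walls 18 mm high and 4 mm thick, floor 4 mm thick. Origin at the centre of its underside; the bay centres lie at x = +-42 mm, y = +-42 mm along the tray's own axes; each bay is 80 mm wide inside.
- pointer (a point): Tip of the red pointer of the carriage, on the carriage's far (+x) side, low down; it moves along the rail's own y axis with the carriage. Axes parallel to the rail's (y along the rail).
- mark_line (a point): Yellow mark (a 4 mm wide flat strip with a yellow block behind it) beside the rail; it is firmly set, may be at a different place along the rail each time and stays there. Axes parallel to the rail's (y along the rail). The pointer is on the mark when both have the same y in these axes.
- carriage (a joint): Carriage (grey block 90 x 100 x 35 mm) sliding along the rail: metres along the rail's +y, 0 to 0.16. It drags with about 4 N and stays where it is left; it is to be slid only with the clamp lever open.
- carriage_tab (a point): Centre of the black upright tab on top of the carriage by which it is moved: 40 mm along the rail's x, 16 mm thick along the rail's y, standing 48 mm high above the carriage's top (carriage top 24 mm below this point, at about 70 mm above the bench). Axes parallel to the rail's.
- lever (a joint): Clamp lever on the carriage, orange, turning about a vertical pivot: 0 = locked, lever pointing along the rail's +y; grows counter-clockwise seen from above; 1.5 rad (stop) = unlocked, lever pointing across the rail towards the robot (-x). It stays where it is left; moving it takes about 2 N at the knob.
- lever_knob (a point): Round upright orange knob at the end of the clamp lever, 22 mm in diameter; this point is on its axis 18 mm below its top (the lever arm under the knob is 20 mm below this point); 85 mm from the pivot. It travels with the carriage.
- lever_pivot (a point): Point on the vertical pivot axis of the clamp lever, at the height of lever_knob.
- switch_box: Grey box 110 x 110 x 50 mm, fixed to the bench, with the key switch upright on its top. Origin at the centre of its underside. A red dot (off) on its own +y side of the lock, a green dot (on) on its +x side.
- key_rotor (a joint): Brass core of the key switch that the key turns: 0 = off, grows clockwise seen from above, stop at 1.6 rad; on = a quarter turn (1.57). It stays where it is left, turning takes about 0.04 N m. A small red stripe on it points at the red dot when off, at the green dot when on.
- slot_mouth (a point): Centre of the mouth of the key slot, in the top face of the brass core, 78 mm above the bench. The slot goes straight down 26 mm and is 8.5 mm by 25.5 mm, long side along this point's own y axis, which turns with the core. A fixed steel ring of 62 mm outer diameter stands round the core, 3 mm lower than its top.
- key_bow (a point): Centre of the red grip of the key: a plate 12 mm thick along its own x, 40 mm wide along y, 45 mm high (z along the key, up when the blade points down); 70 g. The key is alike after a half turn about z.
- key_stand: Grey block 70 x 90 x 30 mm, fixed to the bench, origin at the centre of its underside; at the start the key stands upright in its slot, blade down, its shoulder resting on the block.
- key_shoulder (a point): Underside of the steel shoulder (18 mm along x, 34 mm along y, 6 mm high) between grip and blade, on the axis of the key, 28.5 mm below key_bow. The blade below it is 25 mm long, 6 mm thick (x), 22 mm wide (y), its last 8 mm narrowed to 3.5 x 17 mm. With the key fully home the shoulder rests on the brass core at slot_mouth.
- screwdriver: Screwdriver lying on the bench; not part of the job.
- choke: Copper ring-shaped coil, 72 mm across, 28 mm high; not part of the job.
- heatsink: Finned aluminium heat sink 70 x 50 x 34 mm; not part of the job.
- meter: Yellow hand meter 150 x 75 x 34 mm lying on the bench; not part of the job.
- breaker: White three-pole breaker 75 x 54 x 60 mm; not part of the job.
- can0_center (a point): Centre of a capacitor can, half-way up: upright black cylinder 50 mm in diameter, 62 mm high, with a brown top and two small studs 4 mm high, 150 g. z up. Absent (None) in some runs.
- can1_center (a point): Centre of a capacitor can, half-way up: upright black cylinder 50 mm in diameter, 62 mm high, with a brown top and two small studs 4 mm high, 150 g. z up. Absent (None) in some runs.
- can2_center (a point): Centre of a capacitor can, half-way up: upright black cylinder 50 mm in diameter, 62 mm high, with a brown top and two small studs 4 mm high, 150 g. z up. Absent (None) in some runs.
- can3_center (a point): Centre of a capacitor can, half-way up: upright black cylinder 50 mm in diameter, 62 mm high, with a brown top and two small studs 4 mm high, 150 g. z up. Absent (None) in some runs.
Mind the look-alikes: they are no part of the job. There is more than one size of the part that bears key_bow; the job needs the middle-sized.

How it is judged:
On the way, in this order (a step that is already met when the one before it is completed fails the run):
1. the clamp lever is swung open (value of joint lever above 1 rad), for 0.1 s.
2. with the lever open, the carriage is slid until its pointer is on the yellow mark (value of joint lever above 0.6 rad and y of pointer in the frame of mark_line between -0.005 and 0.005 m), for 0.2 s.
3. the carriage is locked on the mark and every can stands in a bay of the tray, with the switch still off (value of joint lever below 0.15 rad and y of pointer in the frame of mark_line between -0.005 and 0.005 m and x of can0_center in the frame of tray between -0.08 and 0.08 m and y of can0_center in the frame of tray between -0.08 and 0.08 m and z of each of can0_center, can1_center, can2_center, can3_center in the frame of tray below 0.04 m and angle between each of can0_center, can1_center, can2_center, can3_center's own z axis and vertical below 0.15 rad and x of can1_center in the frame of tray between -0.08 and 0.08 m and y of can1_center in the frame of tray between -0.08 and 0.08 m and x of can2_center in the frame of tray between -0.08 and 0.08 m and y of can2_center in the frame of tray between -0.08 and 0.08 m and x of can3_center in the frame of tray between -0.08 and 0.08 m and y of can3_center in the frame of tray between -0.08 and 0.08 m and value of joint key_rotor below 0.4 rad), for 0.2 s.
4. the key is fully home in the switch and turned to on (horizontal distance between key_shoulder and slot_mouth below 0.005 m and z of key_shoulder in the frame of slot_mouth below 0.005 m and angle between key_bow's own z axis and vertical below 0.15 rad and value of joint key_rotor above 1.4 rad), for 0.2 s.
At the end, for the whole second after the job is handed in: Every can present stands upright (0.15 rad) on the floor of a tray bay; pointer within 5 mm of the yellow mark along the rail, lever within 0.15 rad of locked; key home (shoulder within 5 mm of the slot mouth), switch at 1.4 rad or more; all of it stays so (all of step 4 and x of can0_center in the frame of tray between -0.08 and 0.08 m and y of can0_center in the frame of tray between -0.08 and 0.08 m and z of each of can0_center, can1_center, can2_center, can3_center in the frame of tray below 0.04 m and angle between each of can0_center, can1_center, can2_center, can3_center's own z axis and vertical below 0.15 rad and x of can1_center in the frame of tray between -0.08 and 0.08 m and y of can1_center in the frame of tray between -0.08 and 0.08 m and x of can2_center in the frame of tray between -0.08 and 0.08 m and y of can2_center in the frame of tray between -0.08 and 0.08 m and x of can3_center in the frame of tray between -0.08 and 0.08 m and y of can3_center in the frame of tray between -0.08 and 0.08 m and y of pointer in the frame of mark_line between -0.005 and 0.005 m and value of joint lever below 0.15 rad); the robot touches nothing.
It fails at once if something that is not part of the job is moved by more than 40 mm (distance of any of screwdriver, choke, heatsink, meter, breaker from where it was at the start of the episode above 0.04 m).
Of can0, can1, can2, can3 only 2 to 4 are there at a start; the rules pass over those that are not, and their reading is None.
At some moment in a run one of can0, can1, can2, can3 may be knocked a few centimetres aside while the robot is not near it.
It also fails if it takes over 210 s, if anything falls off the work surface, if the arm or the gripper's body presses on something with over 40 N, if the wrist force passes 120 N, or if a joint passes its speed limit or range.

ROBOT

A 6-joint arm with a two-finger parallel gripper is mounted at the origin on the work surface. World frame = base frame: x ahead of the robot, y to its left, z up, the work surface at z = 0. Lengths are in m, angles in rad, forces in N, time in s.
With the tool pointing down it reaches from about 0.325 to 0.775 m from the base axis. Payload 5.5 kg.
Tool frame: the origin (TCP) lies on the centre line of the jaws, within the pads' length; the fingertips stand 22 mm ahead of it and the grasp point (between the pads) lies 3 mm ahead of it (robot.tcp_to_tips is the distance from the TCP to the fingertips, in m); z points along the fingers, y is the direction in which the jaws open and shut (so a half turn about z gives the same grasp; the last joint's range is limited). The gripper opens to 85 mm and grips with 20 to 120 N. Pads are 22 mm wide; open, the fingers measure 114 mm over their backs; the gripper's body (76 mm by 85 mm) begins 54 mm behind the grasp point. The pads swing forward as they close: fully open they stand 13 mm farther back than shut.
Start: joints at [-1.278, 0.091, 1.231, -0, 1.82, -0.057], TCP at [0.206, -0.564, 0.253] pointing down, gripper open.
Joint ranges: [-2.87, 2.87], [-0.86, 2.18], [0.17, 2.46], [-1.51, 4.65], [0.06, 2.69], [-2.65, 2.65]. Speed limits (rad/s): [2.57, 2.57, 3.01, 3.14, 3.14, 3.14].

INTERFACE

Orientations are given as a rotation vector (axis times angle).
In Python, from rig import robot, vision gives the robot as it stands.
- The arm moves only by the shell command python3 -m handwheel 'ROWS' [OPENING] [FORCE]. ROWS is JSON, one flat list of numbers, 4 for each row, row after row: the shift along the tool's x, y, z in cm, then the turn about the tool's z in rad. In form: [x, y, z, spin, x, y, z, spin, ...]. A call has 1 to 20 rows; each row is the pose to reach, as a shift and turn from the pose commanded when the call began, along the tool's axes at that moment; what a row does not reach only later rows make up. A row lasts 1/12 s, in which the tool goes at most 41.7 mm and 7.16 degrees, less where a joint would pass 70% of its speed; a pose out of reach is approached as far as the arm can. A call with a gripper value outside its range is refused whole. OPENING is the finger opening in cm, from 0 to 8.54, set as the call begins (- or left out, the last holds). The fingers move at their own pace and stop on an object; FORCE is the grip in N (left out, the last holds). Time passes only in rows, so rows that repeat a pose let the fingers close. It gives the time, the measured TCP pose, the force and the opening at its end, in the units of the state.
- robot.get_state(): the state, without advancing time (a new reading comes with each control period).
- vision.capture(name): name is "scene" or "top" or "wrist"; returns the picture (420x560x3 uint8, red, green, blue); there is no depth.
- vision.get_calibration(name): a dict with "camera_matrix" (3x3 intrinsics, pixels), "dist_coeffs" ([k1, k2, p1, p2, k3] as OpenCV has them; the pictures are not rectified), "view" (4x4, takes a point from world to camera coordinates); the wrist camera has in their place "hand_eye" (4x4, takes a point from camera to tool coordinates, whose origin is the TCP and whose axes are the flange's). Camera axes: x right, y down, z forward; pixel columns grow to the right and rows downward; lengths in m; the calibration is good to about 2 mm. A picture is of the moment at which its call begins: read the wrist's pose just before it. get_calibration takes no time and is no camera call.
- robot.hand_in(): hands the job in, once; it reports no verdict.
The state is a dict: "time": time; "joint_positions": joint angles; "joint_vel": joint speeds; "effort": joint torques, N m; "eef_pos": TCP position; "tcp_rot": TCP orientation; "wrist_force": force on the tool from outside, world axes, zero at the start; "torque": the same for the moment, N m; "grip_width": finger opening in m.
Only numpy, scipy, OpenCV 4.12 (cv2) and the standard library are available. Lean on these libraries where they do the work, as an engineer would, in place of code of your own. Each camera call takes 0.05 s, during which the arm holds its last target.

## Working session

There is one attempt and no reset: what is moved stays moved. The work goes in short steps, Python scripts to look and compute and a shell command to move; the robot and the scene stay as the last step left them, time stands still between calls to the robot, and variables do not carry over. Pictures are saved under pics/ and viewed, and the job is handed in when it is done.

```bash
ls -la; mkdir -p pics
python3 - <<'E'
from rig import robot, vision
import cv2, numpy as np
np.set_printoptions(precision=4,suppress=True)
print(robot.get_state())
for n in ["scene","top","wrist"]:
    c=vision.get_calibration(n); print(n,c)
    im=vision.capture(n); cv2.imwrite(f"pics/{n}0.png",im[:,:,::-1])
print(robot.get_state()['time'], robot.tcp_to_tips)
E
```

```text
total 12
drwxr-xr-x  3 agent agent 4096 Dec  6 16:44 .
drwxr-xr-x 23 root  root  4096 Dec  6 16:44 ..
drwxr-xr-x  2 agent agent 4096 Dec  6 16:44 pics
{'time': 0.0, 'joint_positions': array([-1.2777,  0.0919,  1.2319, -0.    ,  1.8198, -0.0567]), 'joint_vel': array([ 0.0004, -0.0009, -0.0009,  0.0001, -0.    ,  0.0002]), 'effort': array([  0.0002, -45.8727, -41.8021,   0.    ,   0.0115,   0.    ]), 'eef_pos': array([ 0.2055, -0.5634,  0.2521]), 'tcp_rot': array([-3.0917, -0.5462,  0.0004]), 'wrist_force': array([-0.1895,  0.0332,  0.0212]), 'torque': array([0.0049, 0.0165, 0.0127]), 'grip_width': 0.0853863466880589}
scene {'camera_matrix': array([[528.195 ,   0.    , 274.0504],
       [  0.    , 528.195 , 214.2014],
       [  0.    ,   0.    ,   1.    ]]), 'dist_coeffs': array([-0.0575,  0.    ,  0.    ,  0.    ,  0.    ]), 'view': array([[ 0.0173,  0.9998, -0.0092, -0.0165],
       [ 0.6126, -0.0179, -0.7902, -0.2527],
       [-0.7902,  0.008 , -0.6128,  1.6935],
       [ 0.    ,  0.    ,  0.    ,  1.    ]])}
top {'camera_matrix': array([[416.4441,   0.    , 278.7751],
       [  0.    , 416.4441, 210.0436],
       [  0.    ,   0.    ,   1.    ]]), 'dist_coeffs': array([-0.1308,  0.    ,  0.    ,  0.    ,  0.    ]), 'view': array([[ 0.0097, -0.9999,  0.014 , -0.017 ],
       [-0.9921, -0.0114, -0.125 ,  0.5284],
       [ 0.1252, -0.0126, -0.9921,  1.1332],
       [ 0.    ,  0.    ,  0.    ,  1.    ]])}
wrist {'camera_matrix': array([[350.1197,   0.    , 279.5695],
       [  0.    , 350.1197, 208.8789],
       [  0.    ,   0.    ,   1.    ]]), 'dist_coeffs': array([0.0055, 0.    , 0.    , 0.    , 0.    ]), 'hand_eye': array([[-0.0004, -0.9542, -0.2991,  0.076 ],
       [ 1.    , -0.0002, -0.0007,  0.0011],
       [ 0.0006, -0.2991,  0.9542, -0.1202],
       [ 0.    ,  0.    ,  0.    ,  1.    ]])}
0.15 0.022
```

View pics/top0.png

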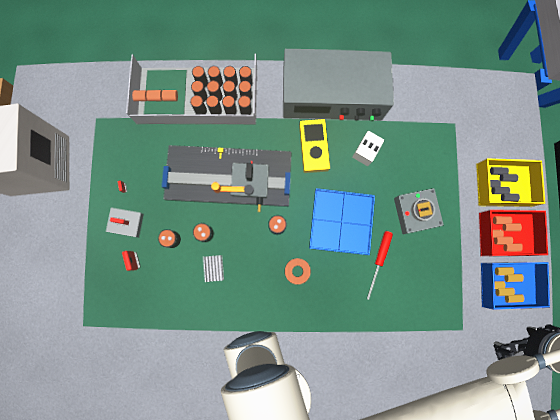

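View pics/scene0.png

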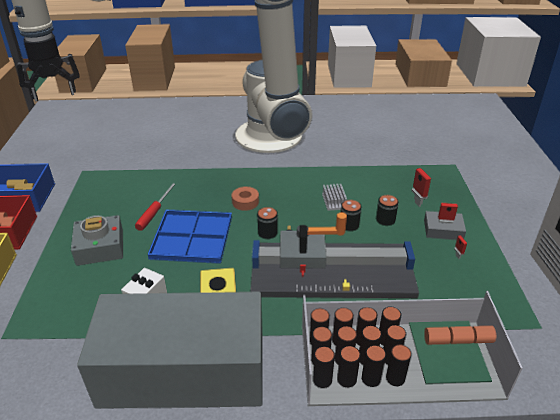

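View pics/wrist0.png

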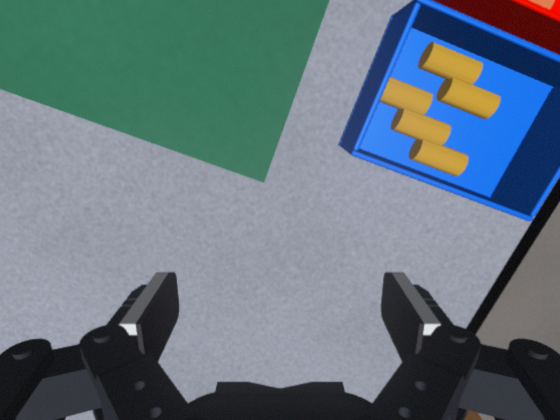

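```bash
cat > h.py <<'E'
import numpy as np, cv2
from scipy.spatial.transform import Rotation as R
from rig import robot, vision
np.set_printoptions(precision=4,suppress=True)
def cal(n,st=None):
    c=vision.get_calibration(n)
    if n=="wrist":
        T=np.eye(4); T[:3,:3]=R.from_rotvec(st['tcp_rot']).as_matrix(); T[:3,3]=st['eef_pos']
        V=np.linalg.inv(T@c['hand_eye'])
    else: V=c['view']
    return c['camera_matrix'],c['dist_coeffs'],V
def ray(C,uv):
    K,D,V=C
    p=cv2.undistortPoints(np.array([[uv]],float),K,D)[0,0]
    d=V[:3,:3].T@np.array([p[0],p[1],1]); o=-V[:3,:3].T@V[:3,3]
    return o,d/np.linalg.norm(d)
def onz(C,uv,z):
    o,d=ray(C,uv); return o+d*(z-o[2])/d[2]
def tri(*rs):
    A=np.zeros((3,3));b=np.zeros(3)
    for o,d in rs:
        P=np.eye(3)-np.outer(d,d);A+=P;b+=P@o
    x=np.linalg.solve(A,b)
    return x,[np.linalg.norm((np.eye(3)-np.outer(d,d))@(x-o)) for o,d in rs]
def proj(C,X):
    K,D,V=C
    return cv2.projectPoints(np.array([X],float),cv2.Rodrigues(V[:3,:3])[0],V[:3,3],K,D)[0][0,0]
def blobs(im,lo,hi,amin=8,roi=None):
    h=cv2.cvtColor(im,cv2.COLOR_RGB2HSV)
    m=cv2.inRange(h,np.array(lo),np.array(hi))
    if roi: 
        k=np.zeros_like(m);k[roi[1]:roi[3],roi[0]:roi[2]]=255;m&=k
    n,l,s,c=cv2.connectedComponentsWithStats(m)
    return [(tuple(np.round(c[i],2)),tuple(int(v) for v in s[i])) for i in range(1,n) if s[i][4]>=amin],m,l
E
python3 - <<'E'
import cv2
t=cv2.imread('pics/top0.png'); s=cv2.imread('pics/scene0.png')
cv2.imwrite('pics/t1.png',cv2.resize(t[140:290,90:300],None,fx=3.8,fy=3.8,interpolation=cv2.INTER_CUBIC))
cv2.imwrite('pics/s1.png',cv2.resize(s[160:310,230:480],None,fx=3.2,fy=3.2,interpolation=cv2.INTER_CUBIC))
cv2.imwrite('pics/t2.png',cv2.resize(t[110:300,260:460],None,fx=3,fy=3,interpolation=cv2.INTER_CUBIC))
E
```

```text
(no output)
```

View pics/t1.png

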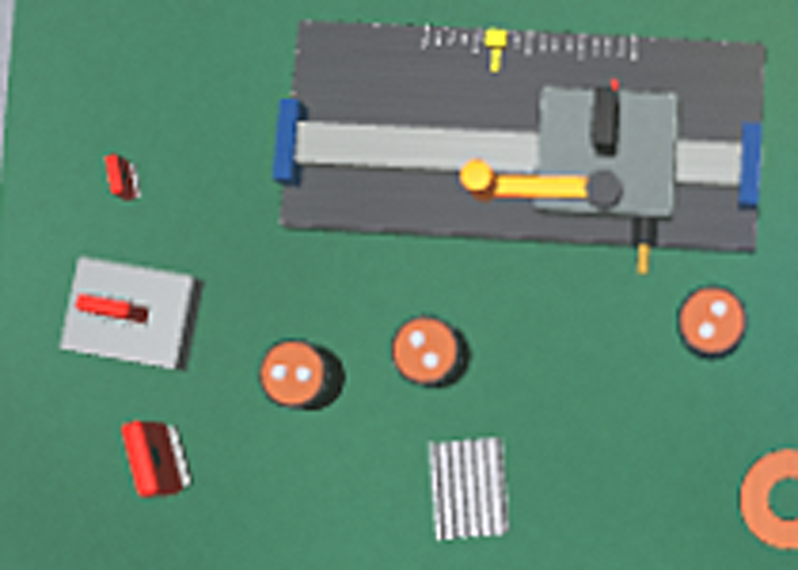

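View pics/s1.png

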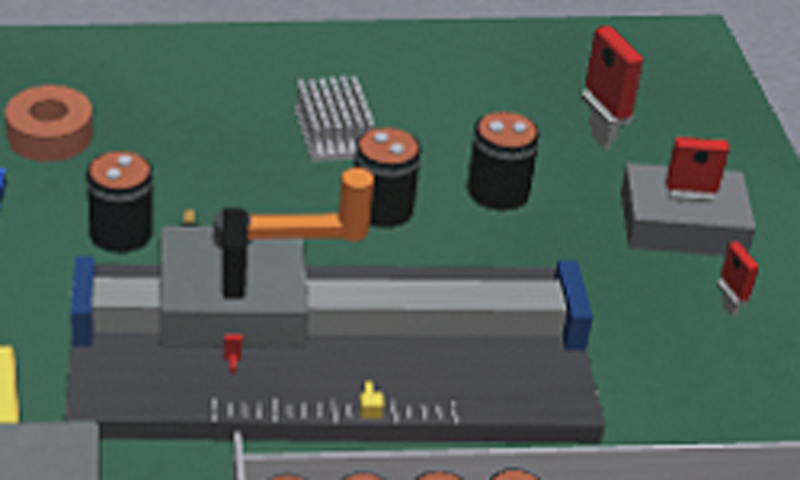

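View pics/t2.png

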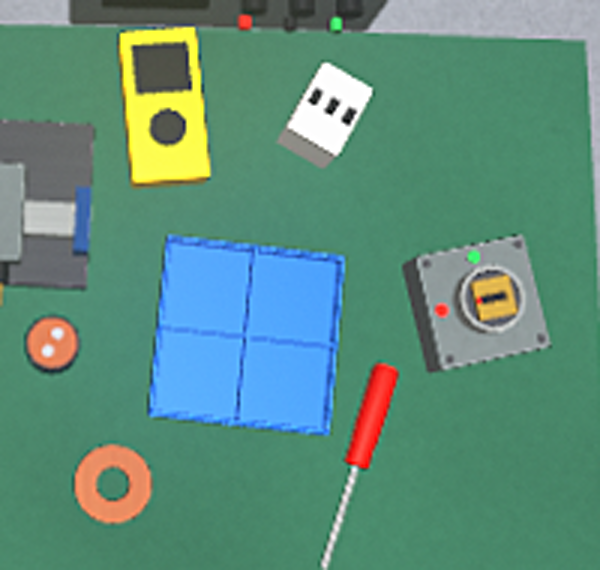

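Run:
```python
from h import *
t=cv2.imread('pics/top0.png')[:,:,::-1].copy(); s=cv2.imread('pics/scene0.png')[:,:,::-1].copy()
for nm,im,roi in (("top",t,(85,115,460,325)),("scene",s,(10,160,530,298))):
    print(nm)
    for c,lo,hi in (("red",(0,170,90),(4,255,255)),("red2",(174,150,90),(180,255,255)),("orange",(5,100,100),(22,255,255)),("yellow",(24,120,100),(34,255,255)),("green",(50,180,120),(70,255,255)),("blue",(100,150,80),(125,255,255))):
        for b in blobs(im,lo,hi,6,roi)[0]: print(c,b)
```

```text
top
red ((np.float64(341.42), np.float64(116.89)), (340, 115, 4, 5, 19))
red ((np.float64(119.74), np.float64(185.42)), (118, 181, 5, 10, 31))
red ((np.float64(406.8), np.float64(213.0)), (405, 212, 4, 3, 10))
red ((np.float64(116.81), np.float64(220.44)), (110, 218, 14, 6, 52))
red ((np.float64(383.64), np.float64(247.91)), (375, 231, 18, 35, 285))
red ((np.float64(127.71), np.float64(260.84)), (122, 251, 16, 20, 128))
orange ((np.float64(300.0), np.float64(132.0)), (300, 128, 1, 9, 9))
orange ((np.float64(301.0), np.float64(141.5)), (301, 139, 1, 6, 6))
orange ((np.float64(302.0), np.float64(152.5)), (302, 150, 1, 6, 6))
orange ((np.float64(303.0), np.float64(163.5)), (303, 161, 1, 6, 6))
orange ((np.float64(319.5), np.float64(169.72)), (311, 169, 18, 2, 18))
orange ((np.float64(306.14), np.float64(170.86)), (304, 170, 6, 2, 7))
orange ((np.float64(225.93), np.float64(188.64)), (211, 184, 34, 9, 89))
orange ((np.float64(424.56), np.float64(208.84)), (417, 202, 16, 15, 153))
orange ((np.float64(258.71), np.float64(206.94)), (258, 204, 3, 8, 17))
orange ((np.float64(276.87), np.float
[... 2346 characters left out ...]
np.float64(11.56), np.float64(244.0)), (10, 240, 4, 9, 9))
orange ((np.float64(346.8), np.float64(289.2)), (343, 287, 7, 4, 10))
yellow ((np.float64(13.64), np.float64(256.43)), (12, 253, 4, 7, 14))
yellow ((np.float64(10.71), np.float64(262.57)), (10, 261, 3, 5, 7))
yellow ((np.float64(217.16), np.float64(279.43)), (200, 268, 36, 24, 605))
yellow ((np.float64(345.68), np.float64(283.5)), (343, 279, 7, 8, 38))
blue ((np.float64(28.15), np.float64(179.13)), (10, 164, 44, 47, 795))
blue ((np.float64(190.85), np.float64(236.24)), (148, 210, 84, 53, 3460))
blue ((np.float64(255.5), np.float64(249.0)), (253, 241, 6, 17, 84))
blue ((np.float64(409.37), np.float64(250.63)), (405, 242, 10, 18, 106))
```

Run:
```python
from h import *
t=cv2.imread('pics/top0.png')[:,:,::-1].copy(); s=cv2.imread('pics/scene0.png')[:,:,::-1].copy()
T=cal("top");S=cal("scene")
print("top cam",ray(T,(280,210))[0],"scene cam",ray(S,(280,210))[0])
def two(n,a,b):
    x,e=tri(ray(T,a),ray(S,b)); print(n,x,np.round(e,4))
two("canA",(276.87,223.74),(267.01,212.87))
two("canB",(201.29,231.81),(351.09,205.37))
two("canC",(166.49,237.75),(388.21,200.18))
for n,a in (("A",(276.87,223.74)),("B",(201.29,231.81)),("C",(166.49,237.75))): print(n,onz(T,a,.062))
for n,a in (("A",(267,212.87)),("B",(351.1,205.37)),("C",(388.2,200.18))): print(n,onz(S,a,.062))
two("core",(424.56,208.84),(92.95,222.63))
print("core78",onz(T,(424.56,208.84),.078))
print("reddot",onz(T,(406.8,213),.05),"green",onz(T,(417.71,195),.05))
two("reddot",(406.8,213),(113.8,228)); 
two("endL",(164.88,176.23),(409.37,250.63)); two("endR",(287.1,182.87),(255.5,249))
two("tray",(341.94,221.46),(190.85,236.24))
two("keybow",(116.81,220.44),(447.55,211.2))
two("mark",(220,152.03),(345.68,283.5))
# tray quad from top
b,m,l=blobs(t,(100,150,80),(125,255,255),2000,(300,180,390,260))
cs=max(cv2.findContours(m,0,2)[0],key=cv2.contourArea)
r=cv2.minAreaRect(cs); print(r)
bx=cv2.boxPoints(r); P=np.array([onz(T,p,.018) for p in bx]); print(P, P.mean(0))
ap=cv2.approxPolyDP(cs,6,True); print(ap[:,0]); Q=np.array([onz(T,tuple(map(float,p)),.018) for p in ap[:,0]]); print(Q,Q.mean(0))
```

```text
top cam [0.3826 0.0033 1.1905] scene cam [ 1.4932 -0.0016  0.838 ]
canA [ 0.4873 -0.0073  0.0623] [0.001 0.001]
canB [0.4628 0.1984 0.062 ] [0.0007 0.0007]
canC [0.4452 0.2932 0.0629] [0.0008 0.0008]
A [ 0.4873 -0.0063  0.062 ]
B [0.4629 0.1991 0.062 ]
C [0.4453 0.2943 0.062 ]
A [ 0.4869 -0.0083  0.062 ]
B [0.4629 0.1977 0.062 ]
C [0.4442 0.2927 0.062 ]
core [ 0.5312 -0.4136  0.0764] [0.0008 0.0008]
core78 [ 0.5309 -0.4122  0.078 ]
reddot [ 0.5222 -0.3705  0.05  ] green [ 0.5739 -0.404   0.05  ]
reddot [ 0.5222 -0.3711  0.0518] [0.0011 0.0011]
endL [0.6185 0.3094 0.0497] [0.0003 0.0003]
endR [ 0.6031 -0.0344  0.0497] [0.0007 0.0007]
tray [ 0.5012 -0.1949  0.0048] [0.0012 0.0012]
keybow [0.4904 0.4329 0.0609] [0.0037 0.0037]
mark [0.6953 0.1585 0.028 ] [0.0005 0.0005]
((342.1639404296875, 221.30328369140625), (61.04348373413086, 60.86592483520508), 6.115502834320068)
[[ 0.423  -0.0965  0.018 ]
 [ 0.5959 -0.115   0.018 ]
 [ 0.5795 -0.2907  0.018 ]
 [ 0.4057 -0.269   0.018 ]] [ 0.501  -0.1928  0.018 ]
[[316 188]
 [309 247]
 [369 254]
 [374 195]]
[[ 0.5954 -0.1177  0.018 ]
 [ 0.4267 -0.0977  0.018 ]
 [ 0.408  -0.2683  0.018 ]
 [ 0.5773 -0.2855  0.018 ]] [ 0.5018 -0.1923  0.018 ]
```

```bash
cat > go.py <<'E'
import sys
from h import *
st=robot.get_state()
M=R.from_rotvec(st['tcp_rot']).as_matrix(); p=st['eef_pos']
yaw=np.degrees(np.arctan2(M[1,0],M[0,0]))
a=[float(v) for v in sys.argv[1:]]
print("t",round(st['time'],2),"pos",p,"yaw",round(yaw,2),"j6",round(st['joint_positions'][5],3),"F",st['wrist_force'],"w",round(st['grip_width'],4),"tilt",np.round(M[2],4))
if a:
    d=M.T@(np.array(a[:3])-p)*100
    s=0
    if len(a)>3: s=(yaw-a[3]+180)%360-180
    n=max(np.linalg.norm(d)/4.17,abs(s)/7.16)
    print("rows: x %.2f y %.2f z %.2f spin %.3f  n>=%.1f  j6 about %.2f"%(*d,np.radians(s),n, np.arctan2(a[1],a[0])+np.pi/2-np.radians(a[3] if len(a)>3 else yaw)))
E
python3 go.py 0.487 -0.0073 0.15 0
```

```text
t 0.15 pos [ 0.2056 -0.5635  0.2524] yaw 20.04 j6 -0.057 F [ 0.3287 -0.5026  0.3912] w 0.0856 tilt [ 0.0001 -0.0016 -1.    ]
rows: x 45.50 y -42.59 z 10.31 spin 0.350  n>=15.1  j6 about 1.56
```

```bash
python3 -m handwheel '[45.5,-42.6,10.3,0.35,45.5,-42.6,10.3,0.35,45.5,-42.6,10.3,0.35,45.5,-42.6,10.3,0.35,45.5,-42.6,10.3,0.35,45.5,-42.6,10.3,0.35,45.5,-42.6,10.3,0.35,45.5,-42.6,10.3,0.35,45.5,-42.6,10.3,0.35,45.5,-42.6,10.3,0.35,45.5,-42.6,10.3,0.35,45.5,-42.6,10.3,0.35,45.5,-42.6,10.3,0.35,45.5,-42.6,10.3,0.35,45.5,-42.6,10.3,0.35,45.5,-42.6,10.3,0.35,45.5,-42.6,10.3,0.35,45.5,-42.6,10.3,0.35,45.5,-42.6,10.3,0.35,45.5,-42.6,10.3,0.35]' 7 40; python3 go.py 0.487 -0.0073 0.051 0
python3 - <<'E'
from h import *
im=vision.capture("wrist"); cv2.imwrite("pics/w1.png",im[:,:,::-1])
E
```

```text
time: 1.82
eef_pos: [0.4869, -0.009, 0.1508]
tcp_rot: [3.141, -0.004, 0.001]
wrist_force: [0.8, -0.1, -0.0]
grip_width: 0.0701
t 1.82 pos [ 0.4869 -0.009   0.1508] yaw -0.14 j6 1.485 F [ 0.7731 -0.0908 -0.0117] w 0.0701 tilt [ 0.0007  0.0005 -1.    ]
rows: x 0.01 y -0.18 z 9.98 spin -0.002  n>=2.4  j6 about 1.56
```

View pics/w1.png

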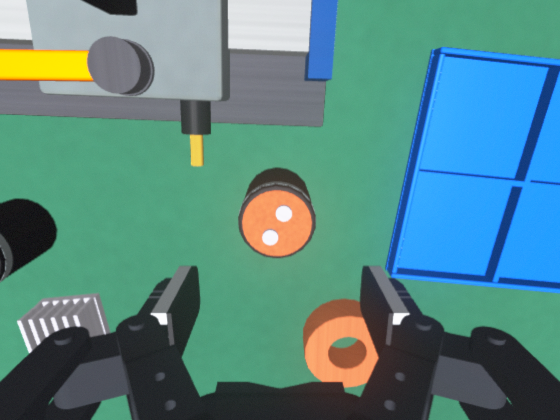

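```bash
cat > wr.py <<'E'
import sys
from h import *
# wr.py name z lo hi : orange blobs in wrist view on plane z
st=robot.get_state(); im=vision.capture("wrist"); cv2.imwrite(f"pics/{sys.argv[1]}.png",im[:,:,::-1])
W=cal("wrist",st)
for b in blobs(im,(3,120,90),(16,255,255),600)[0]:
    x,y,w,h,a=b[1]; print(b, onz(W,b[0],float(sys.argv[2])), "bbox ctr",onz(W,(x+w/2-.5,y+h/2-.5),float(sys.argv[2])))
E
python3 wr.py w1b 0.062; python3 go.py 0.487 -0.0073 0.051 0
```

```text
((np.float64(276.52), np.float64(222.65)), (242, 190, 70, 67, 3167)) [ 0.4887 -0.0082  0.062 ] bbox ctr [ 0.4884 -0.0082  0.062 ]
((np.float64(339.32), np.float64(344.11)), (304, 300, 75, 87, 4839)) [ 0.397  -0.0523  0.062 ] bbox ctr [ 0.3979 -0.0535  0.062 ]
t 1.92 pos [ 0.4869 -0.0089  0.1508] yaw -0.14 j6 1.485 F [-0.1045  0.8058  0.3536] w 0.0701 tilt [ 0.0008  0.0003 -1.    ]
rows: x -0.00 y -0.16 z 9.98 spin -0.002  n>=2.4  j6 about 1.56
```

```bash
python3 -m handwheel '[0.1,-0.1,4,0,0.1,-0.1,8,0,0.1,-0.1,10,0,0.1,-0.1,10,0]' 7 40; python3 -m handwheel '[0,0,0,0,0,0,0,0,0,0,0,0,0,0,0,0,0,0,0,0,0,0,0,0]' 4 40;  python3 go.py 0.4643 -0.1467 0.15 0
```

```text
time: 2.25
eef_pos: [0.4844, -0.0072, 0.0446]
tcp_rot: [-3.141, 0.003, 0.015]
wrist_force: [-0.1, -0.1, 0.0]
grip_width: 0.0702
time: 2.75
eef_pos: [0.4893, -0.0068, 0.0523]
tcp_rot: [3.141, -0.0, 0.006]
wrist_force: [-0.9, -0.1, 6.0]
grip_width: 0.0488
t 2.75 pos [ 0.4893 -0.0068  0.0523] yaw -0.01 j6 1.488 F [-0.8808 -0.0579  5.9621] w 0.0488 tilt [ 0.0037  0.0006 -1.    ]
rows: x -2.46 y 14.00 z -9.77 spin -0.000  n>=4.1  j6 about 1.26
```

```bash
python3 -m handwheel '[0,0,-3,0,0,0,-6,0,-1,4,-7,0,-2,8,-7,0,-2.4,12,-7,0,-2.4,14,-7,0,-2.4,14,-7,0,-2.4,14,-7,0,-2.4,14,-7,0]'; python3 go.py 0.4643 -0.1467 0.0563 0;  python3 wr.py w2 0.068
```

```text
time: 3.5
eef_pos: [0.4639, -0.146, 0.12]
tcp_rot: [-3.141, 0.0, 0.001]
wrist_force: [0.1, -0.2, -1.2]
grip_width: 0.0483
t 3.5 pos [ 0.4639 -0.146   0.12  ] yaw -0.02 j6 1.196 F [ 0.123  -0.2314 -1.1514] w 0.0483 tilt [-0.0006 -0.0009 -1.    ]
rows: x 0.04 y 0.08 z 6.37 spin -0.000  n>=1.5  j6 about 1.26
((np.float64(510.17), np.float64(289.51)), (476, 218, 84, 115, 1283)) [ 0.4395 -0.2746  0.068 ] bbox ctr [ 0.4485 -0.2769  0.068 ]
((np.float64(279.46), np.float64(317.05)), (220, 266, 121, 105, 8581)) [ 0.4216 -0.147   0.068 ] bbox ctr [ 0.421  -0.1473  0.068 ]
((np.float64(153.54), np.float64(310.45)), (132, 295, 45, 32, 628)) [ 0.4259 -0.0756  0.068 ] bbox ctr [ 0.4259 -0.0758  0.068 ]
```

View pics/w2.png

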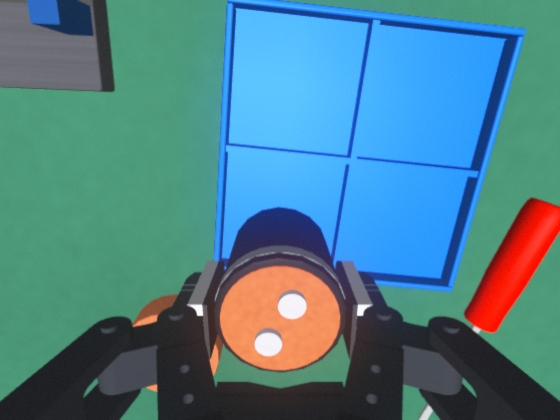

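```bash
python3 - <<'E'
from h import *
W=cal("wrist",robot.get_state())
for p in ((350,158),(231,4),(520,33),(450,286),(222,262)): print(p,onz(W,p,.018))
E
python3 -m handwheel '[0,0,2.5,0,0,0,4.5,0,0,0,5.5,0,0,0,6,0,0,0,6.2,0,0,0,6.3,0,0,0,6.3,0]'; python3 go.py
```

```text
(350, 158) [ 0.5046 -0.1914  0.018 ]
(231, 4) [ 0.5912 -0.1193  0.018 ]
(520, 33) [ 0.5763 -0.2841  0.018 ]
(450, 286) [ 0.4132 -0.2681  0.018 ]
(222, 262) [ 0.4318 -0.1064  0.018 ]
time: 4.13
eef_pos: [0.4646, -0.1465, 0.0583]
tcp_rot: [3.141, 0.0, 0.002]
wrist_force: [-0.0, 0.5, -1.4]
grip_width: 0.0491
t 4.13 pos [ 0.4646 -0.1465  0.0583] yaw 0.01 j6 1.195 F [-0.0106  0.4797 -1.3793] w 0.0491 tilt [ 0.0014  0.0005 -1.    ]
```

```bash
python3 -m handwheel '[0,0,0.1,0,0,0,0.2,0,0,0,0.3,0,0,0,0.3,0]'; python3 go.py
```

```text
time: 4.47
eef_pos: [0.4647, -0.1468, 0.0563]
tcp_rot: [3.141, -0.0, 0.003]
wrist_force: [-2.7, 2.0, 6.2]
grip_width: 0.0491
t 4.47 pos [ 0.4647 -0.1468  0.0563] yaw -0.01 j6 1.195 F [-2.7296  2.0481  6.2142] w 0.0491 tilt [ 0.002   0.0006 -1.    ]
```

Contact with the floor (6 N up). Release and go to can B.

```bash
python3 -m handwheel '[0,0,0,0,0,0,0,0,0,0,-0.2,0,0,0,-0.3,0,0,0,-4,0,0,0,-8,0,0,0,-9,0]' 6.6 40; python3 go.py 0.4628 0.1984 0.15 0
```

```text
time: 5.05
eef_pos: [0.466, -0.1473, 0.151]
tcp_rot: [3.138, -0.0, 0.013]
wrist_force: [0.4, -0.4, 1.8]
grip_width: 0.066
t 5.05 pos [ 0.466  -0.1473  0.151 ] yaw -0.01 j6 1.195 F [ 0.3955 -0.4267  1.7772] w 0.066 tilt [ 0.0081  0.0032 -1.    ]
rows: x -0.33 y -34.57 z -0.02 spin -0.000  n>=8.3  j6 about 1.98
```

```bash
python3 -m handwheel '[-0.3,-34.5,0,0,-0.3,-34.5,0,0,-0.3,-34.5,0,0,-0.3,-34.5,0,0,-0.3,-34.5,0,0,-0.3,-34.5,0,0,-0.3,-34.5,0,0,-0.3,-34.5,0,0,-0.3,-34.5,0,0,-0.3,-34.5,0,0,-0.3,-34.5,0,0,-0.3,-34.5,0,0]' 7 40; python3 wr.py w3 0.062;python3 go.py 0.4628 0.1984 0.0515 0;  python3 - <<'E'
from h import *
im=vision.capture("top"); cv2.imwrite("pics/top1.png",im[:,:,::-1])
E
```

```text
time: 6.05
eef_pos: [0.4613, 0.1974, 0.1443]
tcp_rot: [3.141, -0.002, -0.0]
wrist_force: [-0.1, -0.0, 0.0]
grip_width: 0.0701
((np.float64(397.49), np.float64(15.34)), (342, 0, 189, 31, 1953)) [0.5787 0.1353 0.062 ] bbox ctr [0.5788 0.1155 0.062 ]
((np.float64(277.28), np.float64(224.07)), (242, 191, 72, 68, 3344)) [0.4644 0.1976 0.062 ] bbox ctr [0.4641 0.1975 0.062 ]
((np.float64(126.07), np.float64(251.68)), (90, 220, 72, 65, 3146)) [0.4461 0.2929 0.062 ] bbox ctr [0.4459 0.2933 0.062 ]
((np.float64(551.87), np.float64(318.2)), (541, 289, 19, 59, 765)) [0.3973 0.0142 0.062 ] bbox ctr [0.3975 0.0154 0.062 ]
t 6.1 pos [0.4614 0.1971 0.1443] yaw -0.11 j6 1.909 F [ 1.0504 -0.5608  0.1909] w 0.0702 tilt [ 0.0002  0.0005 -1.    ]
rows: x 0.14 y -0.13 z 9.28 spin -0.002  n>=2.2  j6 about 1.98
```

View pics/top1.png

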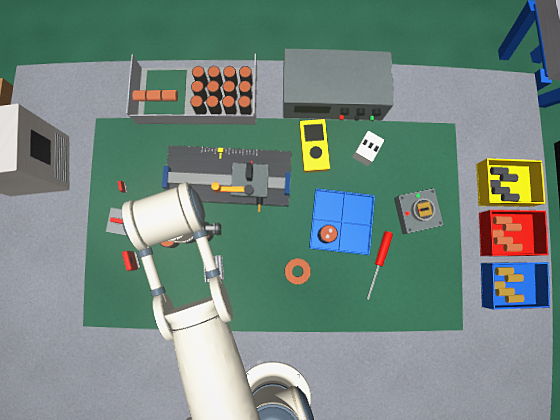

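View pics/w3.png

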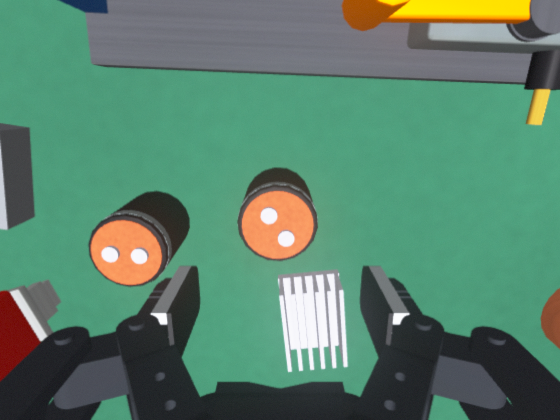

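```bash
python3 -m handwheel '[0.2,0,3.5,0,0.2,0,6.5,0,0.2,0,8.3,0,0.2,0,9.0,0,0.2,0,9.2,0,0.2,0,9.2,0]' 7 40; python3 -m handwheel '[0,0,0,0,0,0,0,0,0,0,0,0,0,0,0,0,0,0,0,0]' 4 40;  python3 go.py 0.5478 -0.1558 0.15 0
```

```text
time: 6.65
eef_pos: [0.4635, 0.1978, 0.0528]
tcp_rot: [-3.142, 0.002, -0.001]
wrist_force: [0.5, -0.2, 0.8]
grip_width: 0.0703
time: 7.07
eef_pos: [0.4644, 0.1988, 0.0545]
tcp_rot: [-3.141, 0.0, -0.006]
wrist_force: [-0.2, -0.9, 6.2]
grip_width: 0.0489
t 7.07 pos [0.4644 0.1988 0.0545] yaw -0.01 j6 1.908 F [-0.1724 -0.8547  6.2313] w 0.0489 tilt [ 0.0039 -0.001  -1.    ]
rows: x 8.38 y 35.45 z -9.55 spin -0.000  n>=9.0  j6 about 1.29
```

```bash
python3 -m handwheel '[0,0,-4,0,0,0,-8,0,0,3,-11,0,1,7,-11,0,1.5,11,-11,0,2,15,-11,0,3,19,-11,0,4,23,-11,0,5.5,27,-11,0,7,31,-11,0,8.4,34,-10,0,8.4,35.4,-9,0,8.4,35.4,-8,0,8.4,35.4,-8,0,8.4,35.4,-8,0]'; python3 go.py 0.5478 -0.1558 0.058 0; python3 wr.py w4 0.068
```

```text
time: 8.32
eef_pos: [0.5462, -0.1543, 0.1311]
tcp_rot: [-3.14, -0.001, 0.004]
wrist_force: [-0.2, 0.8, -1.6]
grip_width: 0.0487
t 8.32 pos [ 0.5462 -0.1543  0.1311] yaw 0.03 j6 1.235 F [-0.1566  0.7913 -1.6156] w 0.0487 tilt [-0.0026 -0.0016 -1.    ]
rows: x 0.18 y 0.17 z 7.30 spin 0.000  n>=1.8  j6 about 1.29
((np.float64(278.03), np.float64(319.47)), (221, 262, 119, 126, 9358)) [ 0.4943 -0.1543  0.068 ] bbox ctr [ 0.4907 -0.1555  0.068 ]
((np.float64(147.05), np.float64(405.08)), (131, 385, 28, 35, 680)) [ 0.4279 -0.0671  0.068 ] bbox ctr [ 0.4305 -0.0657  0.068 ]
```

View pics/w4.png

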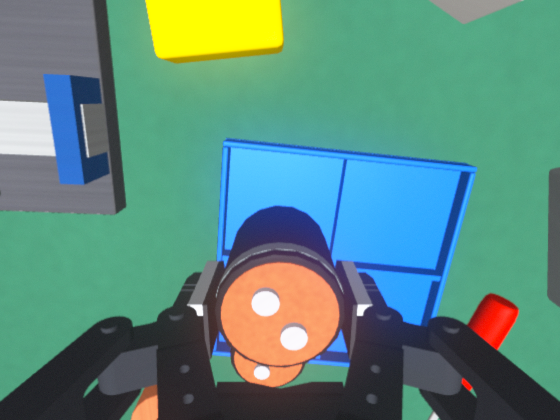

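```bash
python3 -m handwheel '[0.1,0.1,3,0,0.1,0.1,5,0,0.1,0.1,6.2,0,0.1,0.1,6.8,0,0.1,0.1,7.1,0,0.1,0.1,7.3,0,0.1,0.1,7.4,0,0.1,0.1,7.4,0]'; python3 go.py
```

```text
time: 9.03
eef_pos: [0.5486, -0.1567, 0.0595]
tcp_rot: [3.141, -0.0, 0.003]
wrist_force: [-0.1, -0.1, -2.2]
grip_width: 0.0485
t 9.03 pos [ 0.5486 -0.1567  0.0595] yaw -0.0 j6 1.233 F [-0.111  -0.12   -2.2332] w 0.0485 tilt [ 0.0017  0.0006 -1.    ]
```

```bash
python3 -m handwheel '[0,0,0.1,0,0,0,0.2,0,0,0,0.2,0]'; python3 go.py
```

```text
time: 9.28
eef_pos: [0.5487, -0.1568, 0.0585]
tcp_rot: [3.141, -0.0, 0.004]
wrist_force: [-2.9, 1.3, 4.3]
grip_width: 0.0492
t 9.28 pos [ 0.5487 -0.1568  0.0585] yaw -0.02 j6 1.233 F [-2.9211  1.328   4.2853] w 0.0492 tilt [ 0.0023  0.0006 -1.    ]
```

Contact; release, rise, go to can C.

```bash
python3 -m handwheel '[0,0,0,0,0,0,0,0,0,0,-0.2,0,0,0,-0.3,0,0,0,-4,0,0,0,-8,0,0,0,-11,0]' 6.6 40; python3 go.py 0.4452 0.2935 0.145 0
```

```text
time: 9.87
eef_pos: [0.5482, -0.1566, 0.169]
tcp_rot: [3.141, -0.0, 0.002]
wrist_force: [1.2, -0.0, 0.3]
grip_width: 0.066
t 9.87 pos [ 0.5482 -0.1566  0.169 ] yaw -0.02 j6 1.233 F [ 1.2495 -0.0225  0.3495] w 0.066 tilt [ 0.0013  0.0004 -1.    ]
rows: x -10.31 y -45.01 z 2.36 spin -0.000  n>=11.1  j6 about 2.15
```

```bash
python3 -m handwheel '[-10.3,-45,0,0,-10.3,-45,0,0,-10.3,-45,0,0,-10.3,-45,0,0,-10.3,-45,0,0,-10.3,-45,0,0,-10.3,-45,0,0,-10.3,-45,0,0,-10.3,-45,0,0,-10.3,-45,0,0,-10.3,-45,0,0,-10.3,-45,2.4,0,-10.3,-45,2.4,0,-10.3,-45,2.4,0,-10.3,-45,2.4,0]' 7 40; python3 wr.py w5 0.062;python3 go.py 0.4452 0.2935 0.0515 0
```

```text
time: 11.12
eef_pos: [0.4455, 0.2925, 0.1427]
tcp_rot: [3.141, -0.002, -0.0]
wrist_force: [-0.5, 0.4, -0.2]
grip_width: 0.0699
((np.float64(28.11), np.float64(161.78)), (0, 152, 54, 24, 608)) [0.4875 0.436  0.062 ] bbox ctr [0.4865 0.4372 0.062 ]
((np.float64(277.32), np.float64(228.92)), (242, 196, 72, 68, 3371)) [0.446  0.2927 0.062 ] bbox ctr [0.4456 0.2926 0.062 ]
t 11.17 pos [0.4459 0.2924 0.1433] yaw -0.11 j6 2.09 F [-0.0071 -0.5415 -0.0529] w 0.07 tilt [ 0.001  -0.0001 -1.    ]
rows: x -0.08 y -0.11 z 9.18 spin -0.002  n>=2.2  j6 about 2.15
```

View pics/w5.png

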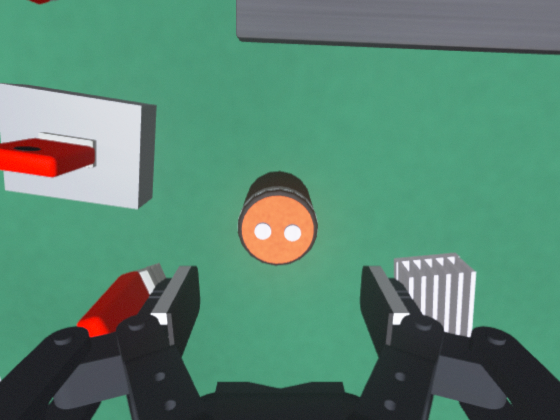

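Run:
```python
from h import *
W=cal("wrist",robot.get_state());T=cal("top");S=cal("scene")
for p in ((165,275),(150,268)):
  for z in (0,.03,.06): print(p,onz(W,p,z))
print(tri(ray(T,(127.7,260.8)),ray(S,(424.5,180.2))))
for p in ((131,265),(137,262)): 
  for z in (0,.05): print(p,onz(T,p,z))
for p in ((421,202),(418,172)): print(p,onz(S,p,0),onz(S,p,.06))
```

```text
(165, 275) [0.3819 0.3876 0.    ]
(165, 275) [0.3979 0.3766 0.03  ]
(165, 275) [0.4138 0.3656 0.06  ]
(150, 268) [0.3884 0.3994 0.    ]
(150, 268) [0.4036 0.387  0.03  ]
(150, 268) [0.4189 0.3747 0.06  ]
(array([0.3807, 0.3959, 0.0766]), [np.float64(0.0009388215849972398), np.float64(0.000938821584997121)])
(131, 265) [0.3686 0.4115 0.    ]
(131, 265) [0.3692 0.3944 0.05  ]
(137, 262) [ 0.3776  0.3941 -0.    ]
(137, 262) [0.3778 0.3777 0.05  ]
(421, 202) [0.371  0.4024 0.    ] [0.4514 0.3735 0.06  ]
(418, 172) [0.226  0.4284 0.    ] [0.3168 0.3976 0.06  ]
```

```bash
python3 -m handwheel '[0,0,3.5,0,0,0,6.5,0,0,0,8.2,0,0,0,8.8,0,0,0,9.0,0,0,0,9.0,0]' 7 40; python3 -m handwheel '[0,0,0,0,0,0,0,0,0,0,0,0,0,0,0,0,0,0,0,0]' 4 40;  python3 go.py 0.4552 -0.2302 0.15 0
```

```text
time: 11.67
eef_pos: [0.4461, 0.293, 0.0535]
tcp_rot: [-3.141, 0.003, -0.002]
wrist_force: [0.1, -0.2, 1.4]
grip_width: 0.0698
time: 12.08
eef_pos: [0.4465, 0.294, 0.0548]
tcp_rot: [-3.14, 0.0, -0.006]
wrist_force: [0.8, -1.1, 5.3]
grip_width: 0.0491
t 12.08 pos [0.4465 0.294  0.0548] yaw -0.01 j6 2.09 F [ 0.7681 -1.0908  5.3098] w 0.0491 tilt [ 0.004  -0.0017 -1.    ]
rows: x 0.92 y 52.41 z -9.60 spin -0.000  n>=12.8  j6 about 1.10
```

```bash
python3 -m handwheel '[0,0,-4,0,0,0,-8,0,0,3,-11,0,0,7,-11,0,0,11,-11,0,0,15,-11,0,0,19,-11,0,1,23,-11,0,2,27,-11,0,3,31,-11,0,4.5,35,-11,0,6,39,-11,0,7.5,43,-11,0,9.2,46.5,-11,0,9.2,50.5,-11,0,9.2,53.3,-10,0,9.2,53.3,-8,0,9.2,53.3,-8,0,9.2,53.3,-8,0]'; python3 go.py 0.5387 -0.2393 0.0605 0; python3 wr.py w6 0.068
```

```text
time: 13.67
eef_pos: [0.5362, -0.2391, 0.1308]
tcp_rot: [-3.139, 0.001, 0.005]
wrist_force: [0.2, -0.3, -1.3]
grip_width: 0.0493
t 13.67 pos [ 0.5362 -0.2391  0.1308] yaw -0.04 j6 1.094 F [ 0.1874 -0.3141 -1.2919] w 0.0493 tilt [-0.0032 -0.0021 -1.    ]
rows: x 0.28 y 0.04 z 7.03 spin -0.001  n>=1.7  j6 about 1.15
((np.float64(131.81), np.float64(218.09)), (92, 181, 80, 75, 3974)) [ 0.5497 -0.1585  0.068 ] bbox ctr [ 0.5497 -0.1583  0.068 ]
((np.float64(279.75), np.float64(313.35)), (221, 263, 118, 103, 8249)) [ 0.4887 -0.2401  0.068 ] bbox ctr [ 0.4883 -0.24    0.068 ]
```

View pics/w6.png

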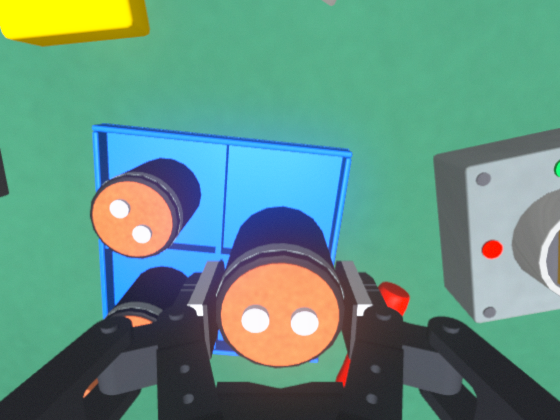

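```bash
python3 -m handwheel '[0,0,3,0,0,0,5,0,0,0,6.2,0,0,0,6.7,0,0,0,6.9,0,0,0,7.0,0,0,0,7.1,0,0,0,7.1,0]'; python3 go.py;python3 -m handwheel '[0,0,0.1,0,0,0,0.2,0,0,0,0.2,0]'; python3 go.py
```

```text
time: 14.38
eef_pos: [0.5377, -0.2398, 0.0627]
tcp_rot: [3.141, -0.0, 0.003]
wrist_force: [-0.3, -0.2, -0.5]
grip_width: 0.0488
t 14.38 pos [ 0.5377 -0.2398  0.0627] yaw -0.0 j6 1.094 F [-0.333  -0.2137 -0.4963] w 0.0488 tilt [ 0.0019  0.001  -1.    ]
time: 14.63
eef_pos: [0.5371, -0.2396, 0.0594]
tcp_rot: [3.142, -0.0, 0.0]
wrist_force: [-0.1, 0.1, -1.7]
grip_width: 0.0492
t 14.63 pos [ 0.5371 -0.2396  0.0594] yaw -0.02 j6 1.094 F [-0.0573  0.1164 -1.6947] w 0.0492 tilt [ 0.0002  0.0001 -1.    ]
```

```bash
python3 -m handwheel '[0,0,0.1,0,0,0,0.1,0]'; python3 go.py;python3 -m handwheel '[0,0,0,0,0,0,0,0,0,0,-0.2,0,0,0,-0.3,0,0,0,-4,0,0,0,-8,0,0,0,-11,0,0,0,-11,0]' 6.6 40
python3 - <<'E'
from h import *
T=cal("top")
im=vision.capture("top"); cv2.imwrite("pics/top2.png",im[:,:,::-1])
cv2.imwrite('pics/top2c.png',cv2.resize(im[120:300,130:430][:,:,::-1],None,fx=2.6,fy=2.6,interpolation=cv2.INTER_CUBIC))
def pt(n,p,z): print(n,onz(T,p,z))
E
python3 go.py
```

```text
time: 14.8
eef_pos: [0.5371, -0.2397, 0.0589]
tcp_rot: [3.141, -0.001, 0.001]
wrist_force: [-1.3, 0.7, 1.2]
grip_width: 0.049
t 14.8 pos [ 0.5371 -0.2397  0.0589] yaw -0.02 j6 1.094 F [-1.2687  0.7182  1.1591] w 0.049 tilt [ 0.0004  0.0003 -1.    ]
time: 15.47
eef_pos: [0.5396, -0.2409, 0.1775]
tcp_rot: [3.135, -0.0, 0.019]
wrist_force: [-0.2, 0.7, 1.6]
grip_width: 0.0659
t 15.52 pos [ 0.5389 -0.2405  0.1739] yaw -0.01 j6 1.094 F [-0.8095 -0.5737 -0.0242] w 0.066 tilt [ 0.0084  0.0043 -1.    ]
```

View pics/top2c.png

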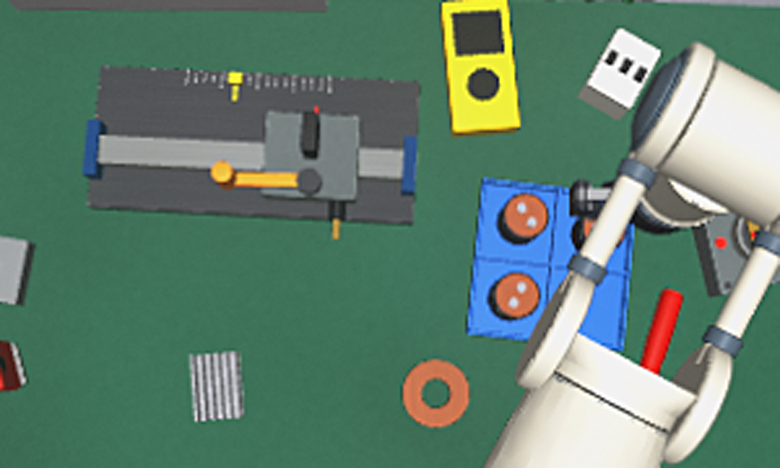

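Run:
```python
from h import *
T=cal("top");S=cal("scene")
def two(n,a,b): print(n,*tri(ray(T,a),ray(S,b)))
two("knobtop",(215.5,185.7),(341.8,215))
two("pivot",(249,189.3),(302,233)) 
two("tabtop",(249.2,163.5),(303.3,226.5))
two("pointer",(252,162.6),(302.4,268.5))
print([onz(T,(215.5,185.7),z) for z in (.1,.11,.12)])
print([onz(T,(249,189.3),z) for z in (.07,.09)])
s=cv2.imread('pics/scene0.png')
cv2.imwrite('pics/s2.png',cv2.resize(s[200:300,270:370],None,fx=6,fy=6,interpolation=cv2.INTER_CUBIC))
```

```text
knobtop [0.5793 0.156  0.1235] [np.float64(0.0007768193722109367), np.float64(0.0007768193722109017)]
pivot [0.5793 0.0704 0.0742] [np.float64(0.00019515024934000657), np.float64(0.0001951502493400027)]
tabtop [0.6356 0.0678 0.1389] [np.float64(0.0002760922042508863), np.float64(0.0002760922042509191)]
pointer [0.6616 0.0663 0.0425] [np.float64(0.0006978803715480487), np.float64(0.0006978803715480363)]
[array([0.5835, 0.1585, 0.1   ]), array([0.5817, 0.1571, 0.11  ]), array([0.5799, 0.1557, 0.12  ])]
[array([0.5801, 0.0708, 0.07  ]), array([0.5765, 0.0696, 0.09  ])]
```

View pics/s2.png

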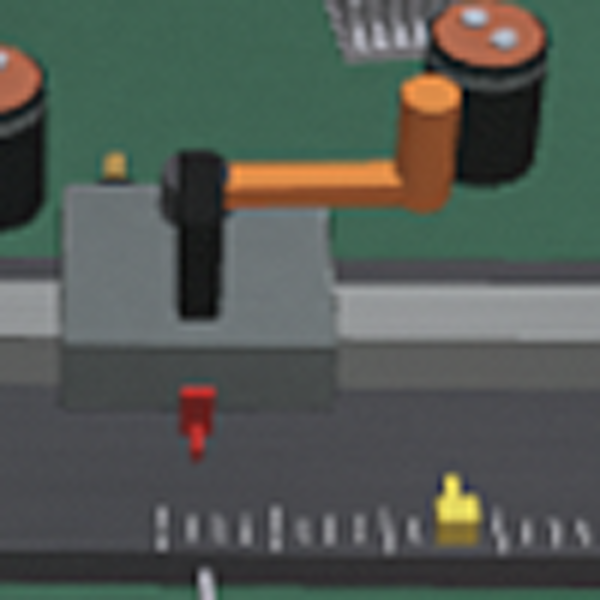

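```bash
python3 go.py .5795 .156 .19 87.4
```

```text
t 15.52 pos [ 0.5389 -0.2405  0.1739] yaw -0.01 j6 1.094 F [-0.8095 -0.5737 -0.0242] w 0.066 tilt [ 0.0084  0.0043 -1.    ]
rows: x 4.07 y -39.64 z -1.74 spin -1.526  n>=12.2  j6 about 0.31
```

```bash
python3 -m handwheel '[4.1,-39.6,-1.7,-1.526,4.1,-39.6,-1.7,-1.526,4.1,-39.6,-1.7,-1.526,4.1,-39.6,-1.7,-1.526,4.1,-39.6,-1.7,-1.526,4.1,-39.6,-1.7,-1.526,4.1,-39.6,-1.7,-1.526,4.1,-39.6,-1.7,-1.526,4.1,-39.6,-1.7,-1.526,4.1,-39.6,-1.7,-1.526,4.1,-39.6,-1.7,-1.526,4.1,-39.6,-1.7,-1.526,4.1,-39.6,-1.7,-1.526,4.1,-39.6,-1.7,-1.526,4.1,-39.6,-1.7,-1.526,4.1,-39.6,-1.7,-1.526]' 4.5 40; python3 go.py .5795 .156 .117 87.4;  python3 - <<'E'
from h import *
st=robot.get_state();im=vision.capture("wrist"); cv2.imwrite("pics/w7.png",im[:,:,::-1]); 
W=cal("wrist",st)
for b in blobs(im,(5,120,90),(34,255,255),300)[0]: print(b,onz(W,b[0],.122))
print(proj(W,(.5795,.156,.122)))
im=vision.capture("top"); cv2.imwrite("pics/top3.png",im[:,:,::-1])
E
```

```text
time: 16.85
eef_pos: [0.5779, 0.1562, 0.1845]
tcp_rot: [-2.272, -2.169, 0.002]
wrist_force: [-0.4, -0.1, -0.7]
grip_width: 0.0449
t 16.85 pos [0.5779 0.1562 0.1845] yaw 87.34 j6 0.254 F [-0.4222 -0.1167 -0.6779] w 0.0449 tilt [-0.0003 -0.0012 -1.    ]
rows: x -0.01 y 0.17 z 6.75 spin -0.001  n>=1.6  j6 about 0.31
((np.float64(427.91), np.float64(186.46)), (401, 177, 44, 21, 545)) [0.6585 0.1832 0.122 ]
((np.float64(284.5), np.float64(251.22)), (265, 200, 39, 116, 2958)) [0.5801 0.149  0.122 ]
((np.float64(412.58), np.float64(407.85)), (398, 392, 38, 28, 723)) [0.6602 0.032  0.122 ]
[282.8234 239.8669]
```

View pics/w7.png

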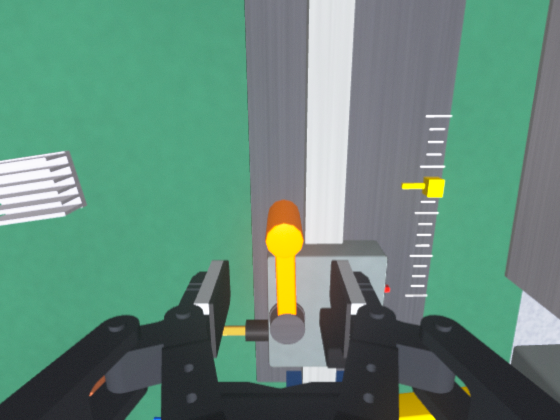

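View pics/top3.png

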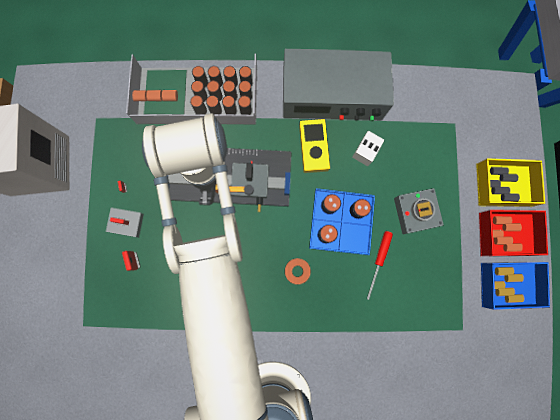

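```bash
python3 -m handwheel '[0,0.2,3.5,0,0,0.2,5.5,0,0,0.2,6.5,0,0,0.2,6.7,0,0,0.2,6.7,0]' 4.5 40; python3 go.py;python3 -m handwheel '[0,0,0,0,0,0,0,0,0,0,0,0,0,0,0,0,0,0,0,0]' 1.5 30; python3 go.py
```

```text
time: 17.37
eef_pos: [0.5799, 0.1562, 0.118]
tcp_rot: [-2.271, -2.17, 0.001]
wrist_force: [-0.0, -1.0, 0.2]
grip_width: 0.0451
t 17.37 pos [0.5799 0.1562 0.118 ] yaw 87.4 j6 0.252 F [-0.0338 -0.9637  0.2428] w 0.0451 tilt [-0.0003 -0.0011 -1.    ]
time: 17.78
eef_pos: [0.581, 0.1566, 0.1204]
tcp_rot: [2.27, 2.17, 0.005]
wrist_force: [-0.4, 0.3, 6.5]
grip_width: 0.0208
t 17.78 pos [0.581  0.1566 0.1204] yaw 87.42 j6 0.252 F [-0.3708  0.3191  6.4607] w 0.0208 tilt [ 0.001   0.0033 -1.    ]
```

```bash
python3 -m handwheel '[-0.04,-0.85,0,-0.1,-0.17,-1.69,0,-0.2,-0.38,-2.51,0,-0.3,-0.67,-3.31,0,-0.4,-1.04,-4.08,0,-0.5,-1.48,-4.8,0,-0.6,-2,-5.48,0,-0.7,-2.58,-6.1,0,-0.8,-3.22,-6.66,0,-0.9,-3.91,-7.15,0,-1,-4.64,-7.58,0,-1.1,-5.42,-7.92,0,-1.2,-6.23,-8.19,0,-1.3,-7.06,-8.38,0,-1.4,-7.65,-8.46,0,-1.47,-7.82,-8.48,0,-1.49,-7.82,-8.48,0,-1.49,-7.82,-8.48,0,-1.49]'; python3 go.py
```

```text
time: 19.28
eef_pos: [0.4949, 0.0815, 0.1204]
tcp_rot: [0.199, 3.126, 0.001]
wrist_force: [10.2, -1.8, 1.2]
grip_width: 0.0207
t 19.28 pos [0.4949 0.0815 0.1204] yaw 172.72 j6 -1.348 F [10.2132 -1.7852  1.2277] w 0.0207 tilt [-0.0092  0.0011 -1.    ]
```

```bash
python3 -m handwheel '[0,0,0,0,0,0,0,0,0,0,0,0,0,0,-3,0,0,0,-6,0,0,0,-8,0,0,0,-8,0]' 4.5 40
python3 - <<'E'
from h import *
T=cal("top")
im=vision.capture("top"); cv2.imwrite("pics/top4.png",im[:,:,::-1])
t=cv2.imread('pics/top0.png')[:,:,::-1]
g=cv2.cvtColor(t,cv2.COLOR_RGB2GRAY); print(g[155:185:2,238:262])
print("tabtop", onz(T,(249.2,163.5),.118), onz(T,(249,170),.118))
E
python3 go.py .63 .068 .19 -2.56
```

```text
time: 19.87
eef_pos: [0.4933, 0.0823, 0.2037]
tcp_rot: [0.197, 3.128, 0.002]
wrist_force: [0.2, -0.6, 0.4]
grip_width: 0.0445
[[101 103 104 100 136 124 100 102 102 100 101 101 103 103 102 101 102  99
  177 139  98 103 105 102]
 [102 104 104 103 103 103 103 104 102 103 103 104 103 102 102 103 102 101
  101 102 104 104 103 104]
 [102 102 103 102 103 102 101 102 103 102 101 100 101 101  99 100 102 101
  102 103 102 101 101 100]
 [102 102 103 102 102 102 105 104 105 106 107 105 113 139 120 100 104 101
  102 101 102 102 103 103]
 [129 119 124 130 132 115 107 122  92  61  70  70  64 104 103 114 118 112
  104  99  97 101 106  94]
 [154 153 153 155 153 156 157 164 109  67  77  79  81  70  78 145 161 159
  156 157 159 159 159 161]
 [155 154 152 153 152 152 156 154 101  72  78  80  80  69  47 139 159 154
  152 150 150 150 152 154]
 [154 155 153 154 154 156 159 135  92  76  80  81  84  61  37 139 159 151
  150 151 151 153 154 153]
 [156 153 151 151 153 155 159 128  90  80  80  84  86  58  45 140 156 152
  151 150 149 149 151 153]
 [153 156 154 152 153 155 160 116  84  84  83  83  89  56  56 141 155 152
  153 151 151 149 151 153]
 [152 153 156 154 156 156 161 102  71  82  84  85  90  51  71 143 155 152
  153 153 151 152 152 151]
 [154 154 156 156 156 154 161 123  71  63  70  75  78  46  88 145 155 151
  151 150 150 152 152 152]
 [153 152 151 152 153 153 154 162 106  43  39  40  39  33 105 149 155 152
  152 151 151 151 151 151]
 [151 151 151 152 152 152 151 156 144 130 125 118 113 119 149 156 152 151
  151 152 152 150 150 149]
 [150 150 151 152 153 152 151 152 154 154 155 156 153 154 150 150 150 150
  151 152 150 151 150 152]]
tabtop [0.6407 0.0688 0.118 ] [0.6231 0.069  0.118 ]
t 19.92 pos [0.4928 0.0823 0.201 ] yaw 172.81 j6 -1.348 F [-0.2804  0.0094 -0.1656] w 0.0448 tilt [-0.0045  0.0011 -1.    ]
rows: x -13.79 y 0.30 z 1.17 spin 3.061  n>=24.5  j6 about 1.72
```

```bash
python3 -m handwheel '[-13,0.3,1,3.06,-13,0.3,1,3.06,-13,0.3,1,3.06,-13,0.3,1,3.06,-13,0.3,1,3.06,-13,0.3,1,3.06,-13,0.3,1,3.06,-13,0.3,1,3.06,-13,0.3,1,3.06,-13,0.3,1,3.06,-13,0.3,1,3.06,-13,0.3,1,3.06,-13,0.3,1,3.06,-13,0.3,1,3.06,-13,0.3,1,3.06,-13,0.3,1,3.06,-13,0.3,1,3.06,-13,0.3,1,3.06,-13,0.3,1,3.06,-13,0.3,1,3.06]' 4.5 40; python3 go.py .622 .069 .18 -2.56
```

```text
time: 21.58
eef_pos: [0.6205, 0.0687, 0.1859]
tcp_rot: [-3.039, -0.792, 0.005]
wrist_force: [-0.9, 0.3, -0.5]
grip_width: 0.045
t 21.58 pos [0.6205 0.0687 0.1859] yaw 29.2 j6 1.117 F [-0.874   0.3005 -0.4883] w 0.045 tilt [-0.0032 -0.0016 -1.    ]
rows: x 0.15 y 0.05 z 0.59 spin 0.554  n>=4.4  j6 about 1.73
```

```bash
python3 -m handwheel '[0.15,0,0.5,0.554,0.15,0,0.5,0.554,0.15,0,0.5,0.554,0.15,0,0.5,0.554,0.15,0,0.5,0.554,0.15,0,0.5,0.554,0.15,0,0.5,0.554]' 4.5 40; python3 go.py .622 .069 .105 -2.56;  cat > look.py <<'E'
import sys
from h import *
st=robot.get_state();im=vision.capture("wrist"); cv2.imwrite("pics/%s.png"%sys.argv[1],im[:,:,::-1])
W=cal("wrist",st)
rx=np.array([.999,-.0448,0]); ry=np.array([.0448,.999,0])
for c,lo,hi in (("yel",(24,150,100),(34,255,255)),("red",(0,170,90),(4,255,255))):
    for b in blobs(im,lo,hi,10)[0]:
        P=onz(W,b[0],.03); print(c,b,P,"railxy",P@rx,P@ry)
E
python3 look.py w8
```

```text
time: 22.17
eef_pos: [0.6219, 0.0695, 0.1816]
tcp_rot: [3.141, -0.057, -0.004]
wrist_force: [-0.8, -0.2, 0.2]
grip_width: 0.0448
t 22.17 pos [0.6219 0.0695 0.1816] yaw -2.07 j6 1.664 F [-0.7539 -0.1585  0.2186] w 0.0448 tilt [-0.0026  0.0002 -1.    ]
rows: x 0.03 y 0.05 z 7.66 spin 0.009  n>=1.8  j6 about 1.73
yel ((np.float64(499.8), np.float64(90.0)), (457, 0, 103, 163, 11445)) [ 0.6981 -0.0958  0.03  ] railxy 0.7017176686864044 -0.06443984579521822
yel ((np.float64(157.09), np.float64(102.27)), (144, 88, 25, 42, 576)) [0.6989 0.1565 0.03  ] railxy 0.6911428130924223 0.1876339647742089
yel ((np.float64(273.5), np.float64(331.18)), (264, 296, 21, 72, 1079)) [0.4957 0.0786 0.03  ] railxy 0.49166955324925715 0.10070093665182865
red ((np.float64(278.49), np.float64(153.36)), (271, 137, 16, 25, 188)) [0.6578 0.0679 0.03  ] railxy 0.6541042148645098 0.09733640595007569
```

View pics/w8.png

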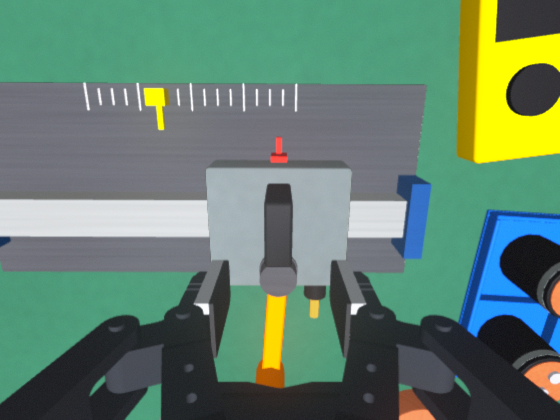

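Run:
```python
from h import *
W=cal("wrist",robot.get_state());T=cal("top");S=cal("scene")
im=cv2.imread('pics/w8.png')
cv2.imwrite('pics/w8c.png',cv2.resize(im[70:180,130:310],None,fx=4.4,fy=4.4,interpolation=cv2.INTER_CUBIC))
print(tri(ray(W,(279,137.5)),ray(S,(302.5,276.5))))
print(tri(ray(W,(160.5,129.5)),ray(S,(345,279)),ray(T,(219.7,158.5))))
print(tri(ray(W,(160.5,129.5)),ray(S,(345,279))))
ry=np.array([.0448,.999,0])
for z in (.015,.02,.025,.03): 
  a=onz(W,(279,137.5),z);b=onz(W,(160.5,129.5),z);c=onz(W,(157.5,108),z); print(z,a,b,c,"dy",(b-a)@ry,(c-a)@ry)
```

```text
(array([0.6697, 0.0671, 0.0263]), [np.float64(7.161566461498574e-06), np.float64(7.1615664615044746e-06)])
(array([0.6779, 0.1593, 0.0237]), [np.float64(0.0009645235648910765), np.float64(0.00045222516000133293), np.float64(0.0008163336223020077)])
(array([0.6789, 0.1587, 0.0251]), [np.float64(0.00017401084204478153), np.float64(0.00017401084204480725)])
0.015 [0.6685 0.0672 0.015 ] [0.6782 0.1619 0.015 ] [0.6948 0.1619 0.015 ] dy 0.09504444861735736 0.09583144651291488
0.02 [0.669  0.0672 0.02  ] [0.6786 0.1602 0.02  ] [0.6948 0.1603 0.02  ] dy 0.09338851000193321 0.09416179620549325
0.025 [0.6695 0.0671 0.025 ] [0.6789 0.1585 0.025 ] [0.6949 0.1586 0.025 ] dy 0.09173257138650905 0.09249214589807161
0.03 [0.6701 0.0671 0.03  ] [0.6793 0.1568 0.03  ] [0.695  0.1569 0.03  ] dy 0.09007663277108492 0.09082249559064999
```

View pics/w8c.png

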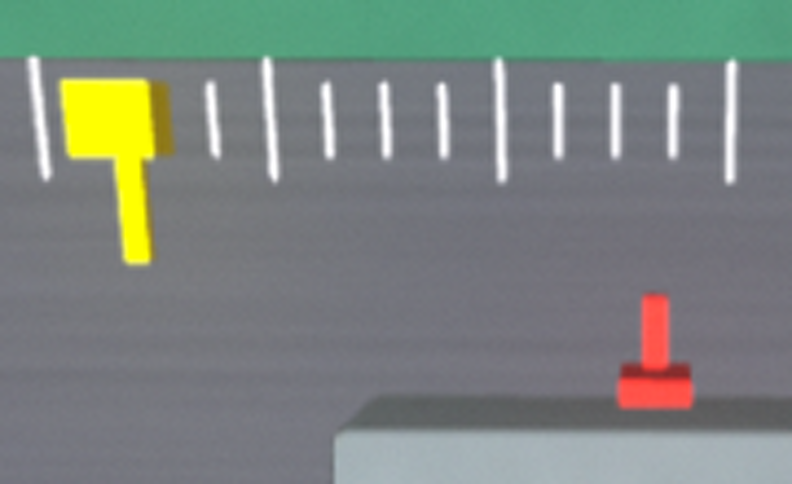

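```bash
python3 -m handwheel '[0,0,3,0.009,0,0,6,0.009,0,0,7.3,0.009,0,0,7.6,0.009,0,0,7.6,0.009]' 4.5 40; python3 go.py;python3 -m handwheel '[0,0,0,0,0,0,0,0,0,0,0,0,0,0,0,0,0,0,0,0]' 1 40; python3 go.py
```

```text
time: 22.63
eef_pos: [0.6218, 0.0694, 0.106]
tcp_rot: [3.14, -0.073, -0.005]
wrist_force: [-0.1, -0.0, 0.6]
grip_width: 0.0451
t 22.63 pos [0.6218 0.0694 0.106 ] yaw -2.66 j6 1.674 F [-0.0986 -0.0369  0.6239] w 0.0451 tilt [-0.0029  0.0003 -1.    ]
time: 23.05
eef_pos: [0.6236, 0.0697, 0.1099]
tcp_rot: [-3.14, 0.073, -0.006]
wrist_force: [-0.3, 0.7, 6.1]
grip_width: 0.0154
t 23.05 pos [0.6236 0.0697 0.1099] yaw -2.67 j6 1.674 F [-0.3393  0.7148  6.0912] w 0.0154 tilt [ 0.0041 -0.0006 -1.    ]
```

```bash
python3 -m handwheel '[0,-1,0,0,0,-2,0,0,0,-3,0,0,0,-4,0,0,0,-5,0,0,0,-6,0,0,0,-7,0,0,0,-8,0,0,0,-8.6,0,0,0,-9,0,0,0,-9,0,0,0,-9,0,0]'; python3 go.py; python3 look.py w9
python3 - <<'E'
import cv2
im=cv2.imread('pics/w9.png')
cv2.imwrite('pics/w9c.png',cv2.resize(im[40:180,190:370],None,fx=4,fy=4,interpolation=cv2.INTER_CUBIC))
E
```

```text
time: 24.05
eef_pos: [0.6273, 0.1597, 0.1098]
tcp_rot: [-3.14, 0.073, -0.004]
wrist_force: [-3.4, 0.0, 7.7]
grip_width: 0.0155
t 24.05 pos [0.6273 0.1597 0.1098] yaw -2.66 j6 1.814 F [-3.4179  0.0419  7.7098] w 0.0155 tilt [ 0.0026 -0.0006 -1.    ]
yel ((np.float64(275.11), np.float64(107.63)), (263, 90, 25, 54, 763)) [0.6994 0.1577 0.03  ] railxy 0.6916526059673737 0.18887421935804025
yel ((np.float64(277.59), np.float64(381.46)), (266, 375, 24, 13, 218)) [0.5137 0.1654 0.03  ] railxy 0.505754097554385 0.18821059157354048
red ((np.float64(279.21), np.float64(176.43)), (269, 154, 22, 35, 392)) [0.6609 0.1573 0.03  ] railxy 0.6531844497291656 0.18671396646353872
```

View pics/w9c.png

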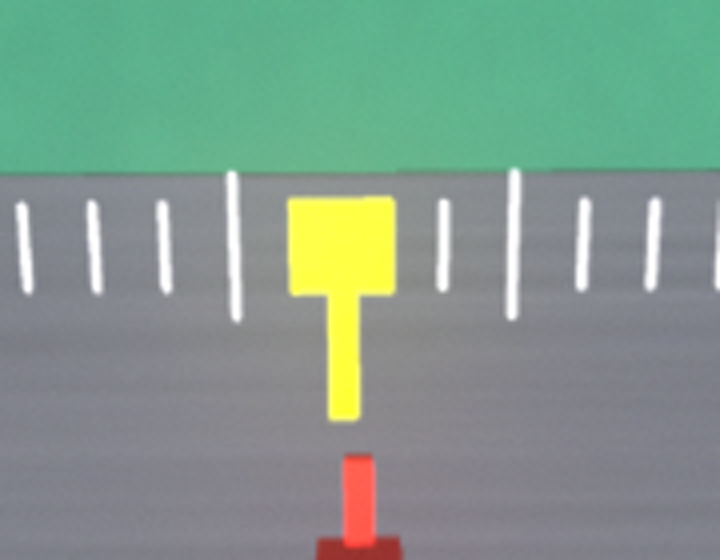

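```bash
python3 -m handwheel '[0,-0.1,0,0,0,-0.18,0,0,0,-0.18,0,0,0,-0.18,0,0,0,-0.18,0,0]'; python3 go.py; python3 look.py w10
python3 - <<'E'
import cv2
im=cv2.imread('pics/w10.png')
cv2.imwrite('pics/w10c.png',cv2.resize(im[40:180,190:370],None,fx=4,fy=4,interpolation=cv2.INTER_CUBIC))
E
```

```text
time: 24.52
eef_pos: [0.6273, 0.1606, 0.1099]
tcp_rot: [3.14, -0.074, 0.004]
wrist_force: [-4.5, -2.2, 7.1]
grip_width: 0.0151
t 24.52 pos [0.6273 0.1606 0.1099] yaw -2.71 j6 1.817 F [-4.4975 -2.1903  7.1322] w 0.0151 tilt [ 0.0024  0.0007 -1.    ]
yel ((np.float64(276.13), np.float64(107.61)), (264, 90, 25, 54, 762)) [0.6994 0.1578 0.03  ] railxy 0.6916437737377236 0.18901535944804349
yel ((np.float64(277.77), np.float64(381.43)), (266, 375, 25, 13, 216)) [0.5137 0.1661 0.03  ] railxy 0.5057222708361075 0.18892250925651846
red ((np.float64(279.0), np.float64(176.4)), (269, 154, 22, 35, 383)) [0.6609 0.1581 0.03  ] railxy 0.6531809315286328 0.18756614334294353
```

View pics/w10c.png

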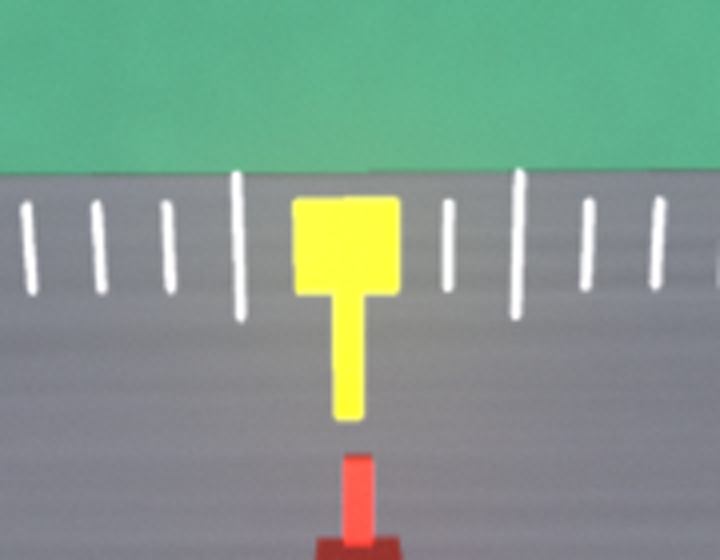

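```bash
python3 -m handwheel '[0,-0.1,0,0,0,-0.15,0,0,0,-0.15,0,0,0,-0.15,0,0]'; python3 go.py; python3 look.py w11
python3 - <<'E'
import cv2
im=cv2.imread('pics/w11.png')
cv2.imwrite('pics/w11c.png',cv2.resize(im[40:180,190:370],None,fx=4,fy=4,interpolation=cv2.INTER_CUBIC))
E
```

```text
time: 24.9
eef_pos: [0.6274, 0.1619, 0.1098]
tcp_rot: [3.14, -0.074, 0.004]
wrist_force: [-2.5, -3.8, 6.7]
grip_width: 0.0151
t 24.9 pos [0.6274 0.1619 0.1098] yaw -2.72 j6 1.819 F [-2.5482 -3.84    6.6719] w 0.0151 tilt [ 0.0023  0.0009 -1.    ]
yel ((np.float64(278.93), np.float64(108.32)), (266, 90, 26, 54, 796)) [0.699  0.1576 0.03  ] railxy 0.69124118522336 0.1887631444463069
yel ((np.float64(277.77), np.float64(381.41)), (266, 375, 25, 13, 216)) [0.5137 0.1674 0.03  ] railxy 0.5057206992234885 0.19023965808909762
red ((np.float64(279.05), np.float64(176.47)), (269, 154, 22, 35, 384)) [0.6609 0.1594 0.03  ] railxy 0.6531204351814955 0.18882853612907913
```

View pics/w11c.png

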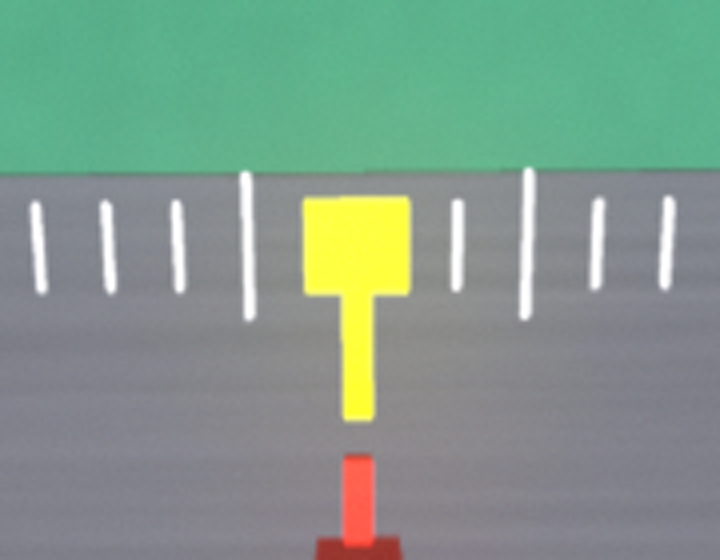

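```bash
python3 -m handwheel '[0,0,0,0,0,0,0,0,0,0,0,0,0,0,0,0,0,0,-3,0,0,0,-6,0,0,0,-8,0,0,0,-8,0,0,0,-8,0]' 4.5 40; python3 go.py .499 .1737 .185 172.7; python3 look.py w12
python3 - <<'E'
import cv2
im=cv2.imread('pics/w12.png')
cv2.imwrite('pics/w12c.png',cv2.resize(im[40:180,190:370],None,fx=4,fy=4,interpolation=cv2.INTER_CUBIC))
E
```

```text
time: 25.7
eef_pos: [0.6277, 0.1629, 0.1892]
tcp_rot: [-3.14, 0.074, -0.005]
wrist_force: [-0.4, -0.5, -0.5]
grip_width: 0.0451
t 25.7 pos [0.6277 0.1629 0.1892] yaw -2.7 j6 1.819 F [-0.44   -0.5362 -0.5448] w 0.0451 tilt [ 0.0034 -0.0009 -1.    ]
rows: x -12.90 y -0.47 z 0.37 spin -3.061  n>=24.5  j6 about -1.11
yel ((np.float64(280.56), np.float64(106.04)), (272, 93, 18, 40, 404)) [0.6994 0.1578 0.03  ] railxy 0.691590516207665 0.1890077227342473
yel ((np.float64(277.68), np.float64(328.21)), (268, 294, 21, 71, 1104)) [0.5005 0.1698 0.03  ] railxy 0.49238170516590296 0.19206996556594488
yel ((np.float64(316.89), np.float64(306.5)), (313, 299, 8, 16, 113)) [0.522  0.1329 0.03  ] railxy 0.5155589958456831 0.1561073128350063
red ((np.float64(281.13), np.float64(155.71)), (274, 140, 15, 24, 155)) [0.6613 0.1592 0.03  ] railxy 0.6535570207663158 0.18862316994831235
red ((np.float64(7.78), np.float64(361.0)), (0, 350, 21, 30, 395)) [0.476  0.4313 0.03  ] railxy 0.4562427241161318 0.45222187431787625
```

View pics/w12.png

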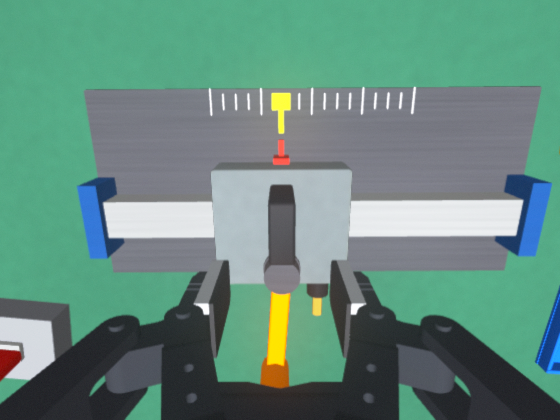

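Pointer (281,150) lines up with the yellow mark (281,120). Now turn round and fetch the knob.

```bash
python3 -m handwheel '[-12.9,-0.5,0.2,-3.06,-12.9,-0.5,0.2,-3.06,-12.9,-0.5,0.2,-3.06,-12.9,-0.5,0.2,-3.06,-12.9,-0.5,0.2,-3.06,-12.9,-0.5,0.2,-3.06,-12.9,-0.5,0.2,-3.06,-12.9,-0.5,0.2,-3.06,-12.9,-0.5,0.2,-3.06,-12.9,-0.5,0.2,-3.06,-12.9,-0.5,0.2,-3.06,-12.9,-0.5,0.2,-3.06,-12.9,-0.5,0.2,-3.06,-12.9,-0.5,0.2,-3.06,-12.9,-0.5,0.2,-3.06,-12.9,-0.5,0.2,-3.06,-12.9,-0.5,0.2,-3.06,-12.9,-0.5,0.2,-3.06,-12.9,-0.5,0.2,-3.06,-12.9,-0.5,0.2,-3.06]' 4.5 40; python3 go.py .499 .1737 .185 172.7
```

```text
time: 27.42
eef_pos: [0.4975, 0.1735, 0.1828]
tcp_rot: [-1.05, -2.957, 0.003]
wrist_force: [0.3, 0.0, -0.5]
grip_width: 0.0448
t 27.42 pos [0.4975 0.1735 0.1828] yaw 140.89 j6 -0.617 F [ 0.2603  0.038  -0.5087] w 0.0448 tilt [ 0.0022 -0.0031 -1.    ]
rows: x -0.10 y 0.11 z -0.22 spin -0.555  n>=4.4  j6 about -1.11
```

```bash
python3 -m handwheel '[-0.1,0.1,0,-0.555,-0.1,0.1,0,-0.555,-0.1,0.1,0,-0.555,-0.1,0.1,0,-0.555,-0.1,0.1,0,-0.555,-0.1,0.1,0,-0.555,-0.1,0.1,0,-0.555]' 4.5 40; python3 go.py .499 .1737 .117 172.7; python3 look.py w13
```

```text
time: 28.0
eef_pos: [0.4991, 0.1737, 0.1835]
tcp_rot: [-0.213, -3.132, 0.001]
wrist_force: [-0.4, -0.7, -1.0]
grip_width: 0.045
t 28.0 pos [0.4991 0.1737 0.1835] yaw 172.22 j6 -1.164 F [-0.4242 -0.6575 -0.9551] w 0.045 tilt [ 0.0026 -0.0011 -1.    ]
rows: x -0.00 y 0.00 z 6.65 spin -0.008  n>=1.6  j6 about -1.11
yel ((np.float64(279.58), np.float64(264.21)), (261, 225, 36, 91, 1932)) [0.5575 0.1644 0.03  ] railxy 0.549543546786646 0.18925538466936637
yel ((np.float64(238.85), np.float64(256.65)), (234, 246, 10, 22, 155)) [0.5457 0.1309 0.03  ] railxy 0.5392546056561044 0.15518195459106
yel ((np.float64(18.62), np.float64(376.93)), (0, 359, 53, 46, 1051)) [ 0.6413 -0.0998  0.03  ] railxy 0.6451805085080451 -0.07101575867667347
```

View pics/w13.png

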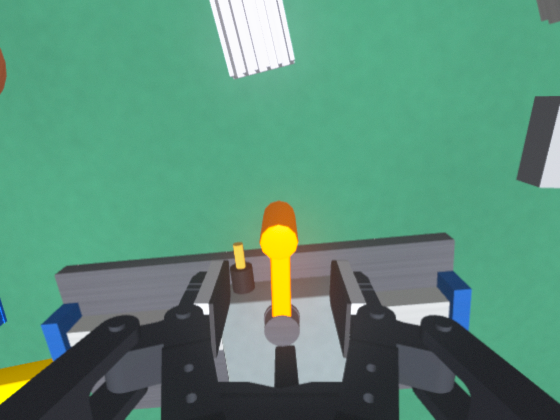

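```bash
python3 -m handwheel '[0,0,3.5,0,0,0,5.5,0,0,0,6.5,0,0,0,6.7,0,0,0,6.7,0]' 4.5 30;python3 -m handwheel '[0,0,0,0,0,0,0,0,0,0,0,0,0,0,0,0,0,0,0,0]' 1.5 30; python3 go.py
```

```text
time: 28.47
eef_pos: [0.4994, 0.1738, 0.1178]
tcp_rot: [-0.211, -3.133, 0.001]
wrist_force: [-0.5, 0.2, 1.1]
grip_width: 0.0452
time: 28.88
eef_pos: [0.5005, 0.174, 0.1201]
tcp_rot: [0.21, 3.132, 0.001]
wrist_force: [-0.6, -0.7, 6.1]
grip_width: 0.0212
t 28.88 pos [0.5005 0.174  0.1201] yaw 172.33 j6 -1.166 F [-0.5628 -0.6589  6.0907] w 0.0212 tilt [-0.0027  0.0011 -1.    ]
```

```bash
python3 -m handwheel '[-0.04,0.86,0,0.1,-0.17,1.71,0,0.2,-0.38,2.54,0,0.3,-0.67,3.35,0,0.4,-1.04,4.12,0,0.5,-1.48,4.86,0,0.6,-2,5.54,0,0.7,-2.58,6.17,0,0.8,-3.22,6.74,0,0.9,-3.91,7.24,0,1,-4.64,7.66,0,1.1,-5.42,8.02,0,1.2,-6.23,8.29,0,1.3,-7.06,8.47,0,1.4,-7.56,8.55,0,1.46,-7.8,8.6,0,1.49,-7.8,8.6,0,1.49,-7.8,8.6,0,1.49]'; python3 go.py
```

```text
time: 30.38
eef_pos: [0.5869, 0.2485, 0.1201]
tcp_rot: [-2.278, -2.161, 0.005]
wrist_force: [-11.6, -2.4, 10.0]
grip_width: 0.0211
t 30.38 pos [0.5869 0.2485 0.1201] yaw 86.97 j6 0.4 F [-11.5851  -2.4295   9.9596] w 0.0211 tilt [-0.0009 -0.0035 -1.    ]
```

```bash
python3 -m handwheel '[0,0,0,0,0,0,0,0,0,0,0,0,0,0,-3,0,0,0,-6,0,0,0,-8,0,0,0,-8,0,0,0,-8,0]' 4.5 40; python3 go.py; python3 look.py w14
python3 - <<'E'
from h import *
for n in ("top","scene"):
    im=vision.capture(n); cv2.imwrite(f"pics/{n}5.png",im[:,:,::-1])
cv2.imwrite('pics/s5c.png',cv2.resize(im[170:310,220:480][:,:,::-1],None,fx=3,fy=3,interpolation=cv2.INTER_CUBIC))
E
```

```text
time: 31.05
eef_pos: [0.5893, 0.2489, 0.2001]
tcp_rot: [2.278, 2.161, 0.005]
wrist_force: [-0.1, -0.2, -0.9]
grip_width: 0.0449
t 31.05 pos [0.5893 0.2489 0.2001] yaw 86.96 j6 0.4 F [-0.0929 -0.1814 -0.8881] w 0.0449 tilt [ 0.0014  0.0034 -1.    ]
yel ((np.float64(275.45), np.float64(252.44)), (258, 215, 34, 87, 1729)) [0.5831 0.1926 0.03  ] railxy 0.5738812879404241 0.21850815216771502
yel ((np.float64(400.27), np.float64(278.05)), (378, 269, 37, 20, 401)) [0.6971 0.1604 0.03  ] railxy 0.6892171305211299 0.1914556298072438
yel ((np.float64(231.48), np.float64(320.67)), (226, 318, 11, 6, 58)) [0.5367 0.1234 0.03  ] railxy 0.5306441067900277 0.14732983933139907
red ((np.float64(3.38), np.float64(9.27)), (0, 0, 10, 19, 129)) [0.3953 0.3975 0.03  ] railxy 0.37705734278510056 0.4148444966343095
red ((np.float64(372.3), np.float64(279.27)), (369, 277, 7, 6, 30)) [0.6712 0.1605 0.03  ] railxy 0.6633809858308761 0.19045731046206124
```

View pics/w14.png

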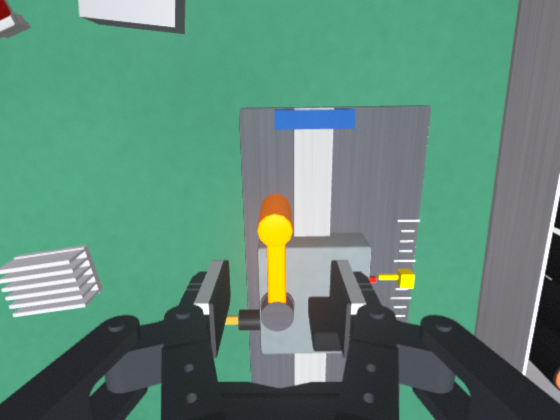

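View pics/top5.png

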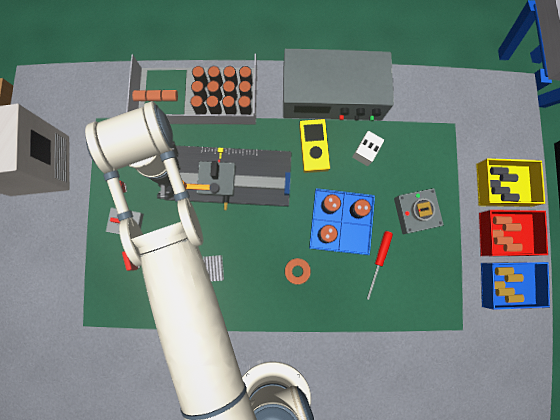

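View pics/s5c.png

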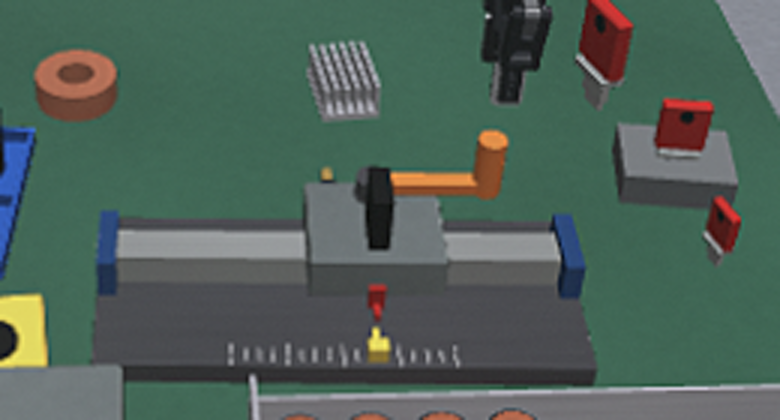

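```bash
python3 go.py .49 .40 .2 87
```

```text
t 31.2 pos [0.5881 0.2485 0.1962] yaw 86.96 j6 0.4 F [-0.1831 -0.5787 -0.6916] w 0.0452 tilt [-0.0012 -0.0027 -1.    ]
rows: x 14.61 y -10.60 z -0.37 spin -0.001  n>=4.3  j6 about 0.74
```

```bash
python3 -m handwheel '[14.6,-10.6,-0.4,0,14.6,-10.6,-0.4,0,14.6,-10.6,-0.4,0,14.6,-10.6,-0.4,0,14.6,-10.6,-0.4,0,14.6,-10.6,-0.4,0,14.6,-10.6,-0.4,0,14.6,-10.6,-0.4,0,14.6,-10.6,-0.4,0]' 4.5 40; python3 go.py;  python3 look.py w15
```

```text
time: 31.95
eef_pos: [0.4913, 0.3987, 0.2016]
tcp_rot: [2.281, 2.159, -0.002]
wrist_force: [0.9, -0.0, 0.7]
grip_width: 0.045
t 31.95 pos [0.4913 0.3987 0.2016] yaw 86.85 j6 0.683 F [ 0.871  -0.0251  0.6989] w 0.045 tilt [-0.0011 -0.0005 -1.    ]
yel ((np.float64(401.78), np.float64(413.62)), (400, 404, 6, 16, 60)) [0.6078 0.1464 0.03  ] railxy 0.6006405463513202 0.17348919500013768
yel ((np.float64(419.36), np.float64(413.39)), (408, 405, 26, 15, 266)) [0.6265 0.1457 0.03  ] railxy 0.6193397698667216 0.17365581093720467
red ((np.float64(404.64), np.float64(141.81)), (381, 131, 48, 23, 666)) [0.5962 0.4345 0.03  ] railxy 0.5761783739473357 0.46079655443260303
red ((np.float64(276.02), np.float64(164.8)), (267, 137, 19, 56, 797)) [0.4894 0.4214 0.03  ] railxy 0.47003031225734504 0.4428650562537984
red ((np.float64(133.33), np.float64(226.75)), (86, 196, 94, 60, 2549)) [0.3598 0.373  0.03  ] railxy 0.34274368319923704 0.38877643022430564
```

View pics/w15.png

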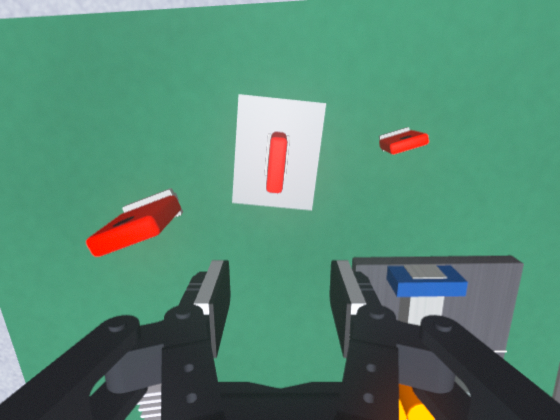

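```bash
cat > key.py <<'E'
import sys
from h import *
st=robot.get_state();im=vision.capture("wrist"); cv2.imwrite("pics/%s.png"%sys.argv[1],im[:,:,::-1]); W=cal("wrist",st)
h=cv2.cvtColor(im,cv2.COLOR_RGB2HSV)
# bright-red top face
for lo in (90,150,200):
    m=cv2.inRange(h,np.array((0,170,lo)),np.array((5,255,255)))
    for c in cv2.findContours(m,0,2)[0]:
        if cv2.contourArea(c)<250: continue
        r=cv2.minAreaRect(c); bx=cv2.boxPoints(r)
        P=np.array([onz(W,p,.081) for p in bx]); ctr=P.mean(0)
        e=[P[1]-P[0],P[2]-P[1]]; L=[np.linalg.norm(v) for v in e]; v=e[int(np.argmax(L))]
        print(lo,np.round(r[0],1),"ctr",ctr,"L",np.round(L,4),"yaw long",round(np.degrees(np.arctan2(v[1],v[0]))%180,2))
# stand: bright grey
m=cv2.inRange(h,np.array((0,0,150)),np.array((179,40,255)))
for c in cv2.findContours(m,0,2)[0]:
    if cv2.contourArea(c)<4000: continue
    r=cv2.minAreaRect(c)
    q=cv2.approxPolyDP(c,8,True)[:,0]
    P=np.array([onz(W,tuple(map(float,p)),.03) for p in q]); print(q.tolist(),P,P.mean(0))
E
python3 key.py w16
```

```text
90 [133.4 226.5] ctr [0.383  0.3906 0.081 ] L [0.0757 0.0231] yaw long 17.4
90 [276.  164.3] ctr [0.4905 0.4305 0.081 ] L [0.0385 0.0104] yaw long 81.11
90 [404.3 141.5] ctr [0.5784 0.4416 0.081 ] L [0.0306 0.0117] yaw long 13.23
150 [123.3 230.4] ctr [0.3753 0.388  0.081 ] L [0.0596 0.0232] yaw long 17.4
150 [276.  164.3] ctr [0.4905 0.4305 0.081 ] L [0.0385 0.0104] yaw long 81.11
150 [407.9 142. ] ctr [0.5809 0.4412 0.081 ] L [0.0262 0.0096] yaw long 13.27
200 [122.3 236.1] ctr [0.3738 0.3837 0.081 ] L [0.0559 0.0161] yaw long 17.68
200 [276.  164.3] ctr [0.4905 0.4305 0.081 ] L [0.0385 0.0104] yaw long 81.11
200 [408.6 143.4] ctr [0.5815 0.4402 0.081 ] L [0.0259 0.0076] yaw long 13.78
[[239, 95], [232, 202], [311, 209], [325, 104]] [[0.4635 0.4787 0.03  ]
 [0.4494 0.391  0.03  ]
 [0.5177 0.3808 0.03  ]
 [0.5314 0.4681 0.03  ]] [0.4905 0.4297 0.03  ]
```

```bash
python3 go.py .4905 .430 .11 81.1
```

```text
t 32.05 pos [0.4913 0.3988 0.202 ] yaw 86.84 j6 0.683 F [ 0.3311  1.0057 -0.7849] w 0.0447 tilt [-0.0004 -0.0002 -1.    ]
rows: x 3.11 y -0.25 z 9.20 spin 0.100  n>=2.3  j6 about 0.88
```

```bash
python3 -m handwheel '[3.1,-0.25,3,0.1,3.1,-0.25,6.5,0.1,3.1,-0.25,8.5,0.1,3.1,-0.25,9.2,0.1,3.1,-0.25,9.2,0.1,3.1,-0.25,9.2,0.1]' 4.5 40; python3 go.py .4905 .430 .062 81.1;  python3 key.py w17
```

```text
time: 32.55
eef_pos: [0.4903, 0.4308, 0.1114]
tcp_rot: [2.386, 2.044, 0.002]
wrist_force: [0.6, 0.0, 0.6]
grip_width: 0.045
t 32.55 pos [0.4903 0.4308 0.1114] yaw 81.17 j6 0.823 F [0.6348 0.0329 0.6132] w 0.045 tilt [ 0.0007  0.0008 -1.    ]
rows: x -0.08 y 0.03 z 4.94 spin 0.001  n>=1.2  j6 about 0.88
90 [100.4 329.4] ctr [0.395  0.4094 0.081 ] L [0.0638 0.0134] yaw long 14.58
90 [280. 264.] ctr [0.4905 0.4309 0.081 ] L [0.0101 0.0387] yaw long 81.7
90 [456.4 199.5] ctr [0.5732 0.4506 0.081 ] L [0.03   0.0168] yaw long 13.03
150 [280. 264.] ctr [0.4905 0.4309 0.081 ] L [0.0101 0.0387] yaw long 81.7
150 [465.7 206.1] ctr [0.5774 0.4469 0.081 ] L [0.0248 0.0079] yaw long 14.24
200 [280. 264.] ctr [0.4905 0.4309 0.081 ] L [0.0101 0.0387] yaw long 81.7
200 [466.4 206.6] ctr [0.5777 0.4467 0.081 ] L [0.0245 0.0071] yaw long 13.71
[[220, 156], [231, 294], [267, 294], [274, 202], [291, 205], [293, 294], [328, 294], [340, 157]] [[0.4632 0.4797 0.03  ]
 [0.4519 0.3902 0.03  ]
 [0.4751 0.3866 0.03  ]
 [0.4896 0.4476 0.03  ]
 [0.4994 0.4442 0.03  ]
 [0.4919 0.3839 0.03  ]
 [0.5145 0.3804 0.03  ]
 [0.5315 0.4684 0.03  ]] [0.4896 0.4226 0.03  ]
[[0, 68], [398, 0], [0, 0]] [[0.357  0.5437 0.03  ]
 [0.5687 0.5434 0.03  ]
 [0.3695 0.5741 0.03  ]] [0.4317 0.5537 0.03  ]
```

View pics/w17.png

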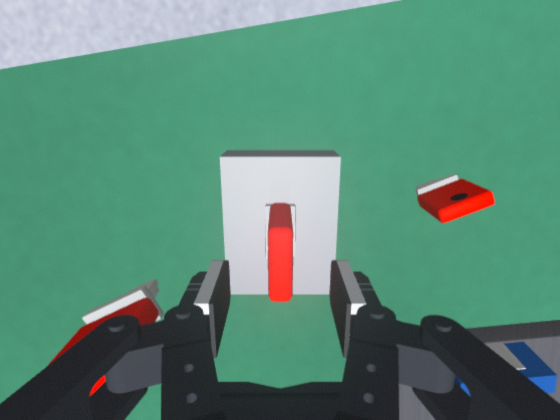

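```bash
python3 -m handwheel '[0,0,2.5,0,0,0,4,0,0,0,4.6,0,0,0,4.7,0,0,0,4.7,0]' 3.5 60; python3 go.py; python3 -m handwheel '[0,0,0,0,0,0,0,0,0,0,0,0,0,0,0,0,0,0,0,0,0,0,0,0]' 0.5 60; python3 go.py
```

```text
time: 33.02
eef_pos: [0.4901, 0.4314, 0.0649]
tcp_rot: [2.385, 2.045, 0.003]
wrist_force: [-0.1, -0.6, 0.2]
grip_width: 0.0356
t 33.02 pos [0.4901 0.4314 0.0649] yaw 81.22 j6 0.823 F [-0.0848 -0.6046  0.2233] w 0.0356 tilt [ 0.0014  0.0014 -1.    ]
time: 33.52
eef_pos: [0.4903, 0.4318, 0.0654]
tcp_rot: [2.385, 2.045, 0.005]
wrist_force: [0.6, 0.0, 5.3]
grip_width: 0.0112
t 33.52 pos [0.4903 0.4318 0.0654] yaw 81.23 j6 0.823 F [0.6021 0.0382 5.2758] w 0.0112 tilt [ 0.0024  0.0023 -1.    ]
```

```bash
python3 -m handwheel '[0,0,-1,0,0,0,-2,0,0,0,-3,0,0,0,-5,0,0,0,-8,0,0,0,-11,0,0,0,-14,0,0,0,-14.5,0,0,0,-14.5,0]'; python3 go.py .531 -.413 .21 102;  python3 look.py w18
```

```text
time: 34.27
eef_pos: [0.4904, 0.432, 0.2132]
tcp_rot: [2.384, 2.045, 0.012]
wrist_force: [-0.2, 0.3, 0.3]
grip_width: 0.0115
t 34.27 pos [0.4904 0.432  0.2132] yaw 81.24 j6 0.823 F [-0.1586  0.2764  0.3353] w 0.0115 tilt [ 0.0055  0.0049 -1.    ]
rows: x -82.90 y 16.88 z -0.05 spin -0.362  n>=20.3  j6 about -0.87
red ((np.float64(396.76), np.float64(169.33)), (375, 157, 44, 26, 642)) [0.5957 0.4334 0.03  ] railxy 0.5757049304281641 0.45965301537233266
red ((np.float64(154.96), np.float64(272.7)), (114, 239, 80, 66, 2385)) [0.3606 0.3686 0.03  ] railxy 0.3437724416268969 0.3843464795717227
red ((np.float64(279.59), np.float64(311.35)), (263, 248, 34, 124, 3753)) [0.4722 0.3077 0.03  ] railxy 0.4578932745055142 0.32857336656562663
```

View pics/w18.png

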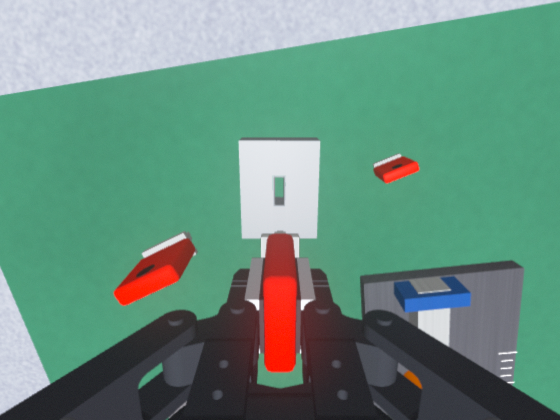

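```bash
python3 go.py .5435 -.4717 .21 102; python3 -m handwheel '[-10,2,0,-0.05,-16,3.5,0,-0.1,-22,5,0,-0.15,-30,7,0,-0.2,-35,8,0,-0.2,-40,9,0,-0.25,-44,10,0,-0.3,-48,11,0,-0.36,-52,12,0,-0.36,-56,13,0,-0.36,-60,14,0,-0.36,-64,15,0,-0.36,-68,15.5,0,-0.36,-72,16,0,-0.36,-76,17,0,-0.36,-80,18,0,-0.36,-80,18,0,-0.36,-80,18,0,-0.36,-80,18,0,-0.36,-80,18,0,-0.36]'; python3 go.py .5435 -.4717 .17 102
```

```text
t 34.32 pos [0.4898 0.4315 0.21  ] yaw 81.24 j6 0.823 F [ 0.1011 -0.1181 -1.245 ] w 0.0113 tilt [ 0.0021  0.0018 -1.    ]
rows: x -88.45 y 19.07 z -0.16 spin -0.362  n>=21.7  j6 about -0.92
time: 35.98
eef_pos: [0.544, -0.3901, 0.2046]
tcp_rot: [-1.98, -2.433, 0.001]
wrist_force: [-0.0, -0.2, -0.9]
grip_width: 0.0113
t 35.98 pos [ 0.544  -0.3901  0.2046] yaw 101.73 j6 -0.877 F [-0.0398 -0.2045 -0.8816] w 0.0113 tilt [ 0.0029 -0.0036 -1.    ]
rows: x -7.99 y -1.70 z 3.45 spin -0.005  n>=2.1  j6 about -0.92
```

```bash
python3 -m handwheel '[-4,-0.8,1,0,-8,-1.7,2.5,-0.005,-8,-1.7,3.4,-0.005,-8,-1.7,3.4,-0.005,-8,-1.7,3.4,-0.005,-8,-1.7,3.4,-0.005]'; python3 go.py;  python3 look.py w19
python3 - <<'E'
import cv2
from h import *
im=vision.capture("top"); cv2.imwrite("pics/top6.png",im[:,:,::-1])
E
```

```text
time: 36.48
eef_pos: [0.5456, -0.4675, 0.1742]
tcp_rot: [-1.972, -2.444, -0.001]
wrist_force: [-0.6, -1.0, -1.2]
grip_width: 0.0111
t 36.48 pos [ 0.5456 -0.4675  0.1742] yaw 102.21 j6 -0.969 F [-0.611  -0.9696 -1.1668] w 0.0111 tilt [ 0.001  -0.0001 -1.    ]
yel ((np.float64(278.91), np.float64(378.41)), (257, 362, 46, 26, 596)) [ 0.581  -0.6365  0.03  ] railxy 0.6089818273991904 -0.6098545550665477
yel ((np.float64(14.42), np.float64(380.0)), (12, 376, 6, 9, 19)) [ 0.3412 -0.6893  0.03  ] railxy 0.37171663698814705 -0.6733515926096176
yel ((np.float64(13.31), np.float64(384.88)), (10, 381, 8, 8, 16)) [ 0.3401 -0.6953  0.03  ] railxy 0.3709473099157464 -0.6793521839186051
yel ((np.float64(13.95), np.float64(391.38)), (10, 389, 8, 6, 21)) [ 0.3407 -0.7029  0.03  ] railxy 0.37182343490485886 -0.6869474423825842
yel ((np.float64(12.55), np.float64(399.14)), (10, 395, 9, 11, 22)) [ 0.3393 -0.7126  0.03  ] railxy 0.3709169052865584 -0.696654425067924
yel ((np.float64(379.52), np.float64(407.52)), (374, 402, 12, 11, 40)) [ 0.6827 -0.6498  0.03  ] railxy 0.7111216844585395 -0.6185350148452855
red ((np.float64(278.14), np.float64(61.63)), (270, 53, 17, 18, 230)) [ 0.523  -0.3695  0.03  ] railxy 0.5390411556086548 -0.3457047177788073
red ((np.float64(277.93), np.float64(106.95)), (274, 104, 9, 7, 60)) [ 0.5292 -0.3992  0.03  ] railxy 0.5465928903358279 -0.3751345281573918
red ((np.float64(279.64), np.float64(304.14)), (263, 235, 34, 136, 4100)) [ 0.565 -0.559  0.03 ] railxy 0.5894907491251026 -0.5331680891675975
red ((np.float64(104.23), np.float64(333.88)), (63, 304, 100, 72, 2538)) [ 0.419  -0.6212  0.03  ] railxy 0.44643171912878865 -0.601856021900455
red ((np.float64(157.31), np.float64(369.06)), (150, 364, 13, 10, 72)) [ 0.4693 -0.6496  0.03  ] railxy 0.4978890477051188 -0.6278979611537437
```

View pics/w19.png

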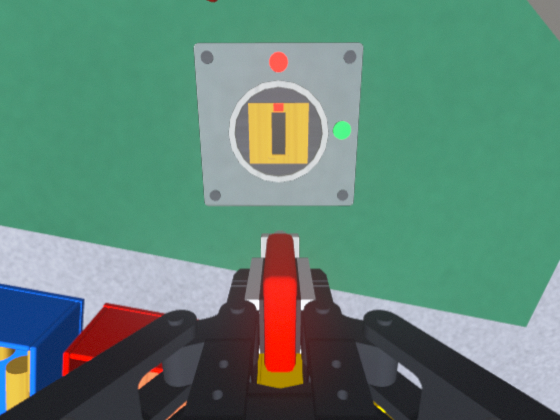

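View pics/top6.png

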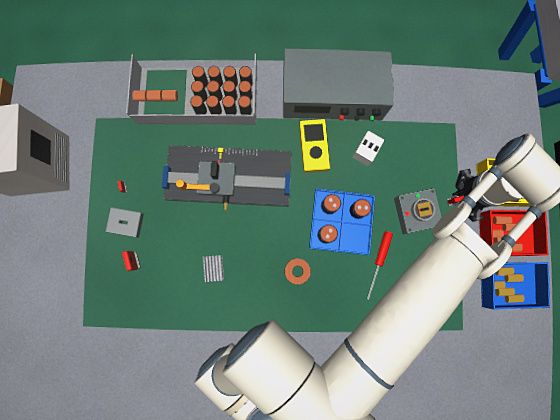

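```bash
cat > slot.py <<'E'
import sys
from h import *
st=robot.get_state();im=vision.capture("wrist"); cv2.imwrite("pics/%s.png"%sys.argv[1],im[:,:,::-1]); W=cal("wrist",st)
h=cv2.cvtColor(im,cv2.COLOR_RGB2HSV)
m=cv2.inRange(h,np.array((15,100,120)),np.array((32,255,255)))
c=max([c for c in cv2.findContours(m[:230],0,2)[0]],key=cv2.contourArea)
r=cv2.minAreaRect(c)
P=np.array([onz(W,p,.078) for p in cv2.boxPoints(r)]); e=[P[1]-P[0],P[2]-P[1]]
print("brass",np.round(r[0],1),np.round(r[1],1),round(r[2],2),"ctr",P.mean(0),"L",[round(np.linalg.norm(v),4) for v in e],"yaw",[round(np.degrees(np.arctan2(v[1],v[0])),2) for v in e])
x,y,w,hh=cv2.boundingRect(c)
sub=h[y+4:y+hh-4,x+4:x+w-4,2]
d=(sub<110).astype(np.uint8)*255
c2=max(cv2.findContours(d,0,2)[0],key=cv2.contourArea)+np.array([x+4,y+4]); r=cv2.minAreaRect(c2)
P=np.array([onz(W,p,.078) for p in cv2.boxPoints(r)]); e=[P[1]-P[0],P[2]-P[1]]
print("slot",np.round(r[0],1),np.round(r[1],1),round(r[2],2),"ctr",P.mean(0),"L",[round(np.linalg.norm(v),4) for v in e],"yaw",[round(np.degrees(np.arctan2(v[1],v[0])),2) for v in e])
M=R.from_rotvec(st['tcp_rot']).as_matrix()
print("slot in tool",M.T@(P.mean(0)-st['eef_pos'])*100, st['eef_pos'])
cv2.imwrite("pics/%sc.png"%sys.argv[1],cv2.resize(im[max(0,y-40):y+hh+200,x-60:x+w+60][:,:,::-1],None,fx=2.4,fy=2.4,interpolation=cv2.INTER_CUBIC)[:600])
E
python3 slot.py w20
```

```text
brass [277. 132.] [60. 60.] 90.0 ctr [ 0.5325 -0.4135  0.078 ] L [np.float64(0.0357), np.float64(0.036)] yaw [np.float64(12.22), np.float64(-76.42)]
slot [277. 132.] [38. 10.] 90.0 ctr [ 0.5324 -0.4132  0.078 ] L [np.float64(0.006), np.float64(0.0228)] yaw [np.float64(12.22), np.float64(-77.66)]
slot in tool [ 5.6077 -0.1959  9.8014] [ 0.5461 -0.4675  0.1761]
```

Run:
```python
import cv2
im=cv2.imread('pics/w20.png')
cv2.imwrite('pics/w20k.png',cv2.resize(im[90:390,225:335],None,fx=2,fy=2,interpolation=cv2.INTER_CUBIC))
h=cv2.cvtColor(im,cv2.COLOR_BGR2HSV)
for r in list(range(228,276,2))+list(range(352,378,2)): print(r,h[r,279],h[r,272],end=' | ')
print()
for r in (110,120,130,140,150,158): print(r,h[r,264:294,2])
```

```text
228 [ 77 118 154] [ 77 117 150] | 230 [ 75  69 140] [ 76 116 150] | 232 [ 30   6 119] [ 76 107 146] | 234 [  2 154 134] [  4 128 128] | 236 [  2 172 139] [  3 176 135] | 238 [  2 177 138] [  2 176 136] | 240 [  3 175 140] [  2 175 137] | 242 [  2 181 138] [  2 177 137] | 244 [  2 183 138] [  2 181 138] | 246 [  2 184 140] [  3 183 139] | 248 [  2 183 142] [  2 180 140] | 250 [  2 186 140] [  1 180 142] | 252 [  2 189 142] [  2 183 141] | 254 [  2 190 142] [  2 182 143] | 256 [  2 189 143] [  1 188 140] | 258 [  1 190 142] [  2 191 143] | 260 [  2 198 144] [  1 188 144] | 262 [  2 192 146] [  2 190 146] | 264 [  1 190 146] [  2 195 144] | 266 [  1 191 147] [  2 188 148] | 268 [  2 193 148] [  2 190 148] | 270 [  2 193 148] [  2 192 149] | 272 [  1 192 150] [  2 194 147] | 274 [  1 194 150] [  2 195 150] | 352 [  3 255 254] [  3 255 254] | 354 [  2 255 254] [  2 255 254] | 356 [  3 255 254] [  2 255 254] | 358 [  3 255 254] [  2 255 254] | 360 [  3 255 254] [  3 255 254] | 362 [  3 255 254] [  2 255 254] | 364 [  2 255 254] [  2 255 254] | 366 [  1 255 254] [  2 255 254] | 368 [  2 255
[... 220 characters left out ...]
253 252 253 252
 247 233 229 233 233 231 232 233 234 234 231 230]
120 [233 234 235 236 236 234 210 129 107 106 107 106 104 104 106 104 105 107
 104 114 174 226 232 231 232 235 235 234 231 230]
130 [233 234 234 237 236 235 211 129 104 103 104 104 104 103 104 104 104 103
 104 113 173 228 232 232 232 234 235 235 232 230]
140 [233 234 234 235 236 235 212 128 105 101 101 102 103 104 100 102 104 102
 102 115 185 230 232 232 231 234 234 235 232 232]
150 [233 234 235 235 237 236 231 139 102  99 100  99 100 101 100 100 101  99
  99 116 194 230 231 231 232 234 235 234 233 232]
158 [234 234 234 236 236 236 235 234 234 233 234 235 235 234 234 233 234 231
 230 229 232 232 231 231 232 233 235 234 232 231]
```

View pics/w20k.png

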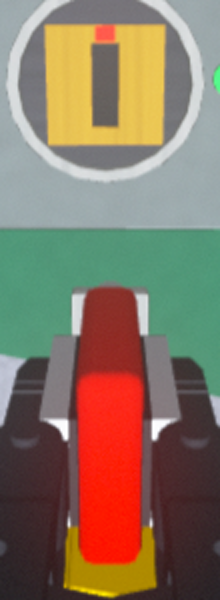

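```bash
cat > rel.py <<'E'
from h import *
c=vision.get_calibration("wrist"); H=c['hand_eye']
def tool(uv,tz):
    p=cv2.undistortPoints(np.array([[uv]],float),c['camera_matrix'],c['dist_coeffs'])[0,0]
    d=H[:3,:3]@np.array([p[0],p[1],1]); o=H[:3,3]
    return (o+d*(tz-o[2])/d[2])*100
E
python3 - <<'E'
from rel import *
for tz in (-.014,-.0156,-.017):
    a=tool((280,277.5),tz); b=tool((280,371.7),tz); print(tz,a,b,"len",a[0]-b[0],"ctr",(a+b)/2, tool((264.5,320),tz)[1],tool((296,320),tz)[1])
for z in (.0962,.098): print("slot",tool((277.3,132.7),z))
E
```

```text
-0.014 [ 1.7829 -0.0377 -1.4   ] [-2.1257 -0.0379 -1.4   ] len 3.9085695828677163 ctr [-0.1714 -0.0378 -1.4   ] -0.584780444922621 0.5269012346861928
-0.0156 [ 1.8698 -0.038  -1.56  ] [-1.9799 -0.0383 -1.56  ] len 3.8496892070550706 ctr [-0.0551 -0.0382 -1.56  ] -0.5768892143718863 0.5180456135584224
-0.017 [ 1.9458 -0.0383 -1.7   ] [-1.8523 -0.0386 -1.7   ] len 3.798168878219005 ctr [ 0.0468 -0.0385 -1.7   ] -0.5699843876399936 0.5102969450716233
slot [ 5.6005 -0.1766  9.62  ]
slot [ 5.5843 -0.1776  9.8   ]
```

```bash
python3 - <<'E'
from rel import *
print(H, c['camera_matrix'][0])
Hi=np.linalg.inv(H)
K,D=c['camera_matrix'],c['dist_coeffs']
def pix(t): 
    q=Hi[:3,:3]@np.array(t)+Hi[:3,3]; return cv2.projectPoints(q.reshape(1,3),np.zeros(3),np.zeros(3),K,D)[0][0,0]
for x in (.02,.025,.03): print(x,pix((x,0,.068)))   # TCP .146
E
python3 go.py
```

```text
[[-0.0004 -0.9541 -0.2995  0.0755]
 [ 1.     -0.0007  0.0009 -0.0006]
 [-0.0011 -0.2995  0.9541 -0.1202]
 [ 0.      0.      0.      1.    ]] [350.1197   0.     279.5695]
0.02 [280.3465 202.8329]
0.025 [280.3486 194.208 ]
0.03 [280.3508 185.4491]
t 36.63 pos [ 0.5461 -0.4676  0.1763] yaw 102.25 j6 -0.969 F [-0.2386  0.0205 -0.4166] w 0.0113 tilt [-0.002   0.0016 -1.    ]
```

```bash
python3 - <<'E'
from h import *
for i in range(4): print(vision.get_calibration("wrist")['hand_eye'][:3,3], vision.get_calibration("top")['view'][:3,3])
E
python3 -m handwheel '[1.5,-0.1,0.5,0,3,-0.14,1.5,0,3.2,-0.14,2.5,0,3.2,-0.14,2.8,0,3.2,-0.14,2.8,0,3.2,-0.14,2.8,0,3.2,-0.14,2.8,0]'; python3 go.py; python3 slot.py w21
```

```text
[ 0.0755 -0.0006 -0.1202] [-0.017   0.5284  1.1332]
[ 0.0755 -0.0006 -0.1202] [-0.017   0.5284  1.1332]
[ 0.0755 -0.0006 -0.1202] [-0.017   0.5284  1.1332]
[ 0.0755 -0.0006 -0.1202] [-0.017   0.5284  1.1332]
time: 37.22
eef_pos: [0.5374, -0.4383, 0.147]
tcp_rot: [1.974, 2.443, -0.0]
wrist_force: [0.2, -0.1, -0.9]
grip_width: 0.0113
t 37.22 pos [ 0.5374 -0.4383  0.147 ] yaw 102.13 j6 -0.945 F [ 0.1761 -0.0977 -0.8554] w 0.0113 tilt [-0.0011  0.0006 -1.    ]
brass [281.  191.5] [66. 63.] -0.0 ctr [ 0.5324 -0.4131  0.078 ] L [np.float64(0.0363), np.float64(0.0358)] yaw [np.float64(100.55), np.float64(12.09)]
slot [281. 192.] [40. 12.] 90.0 ctr [ 0.5324 -0.4131  0.078 ] L [np.float64(0.0066), np.float64(0.0231)] yaw [np.float64(12.09), np.float64(-77.53)]
slot in tool [2.5806 0.0369 6.8978] [ 0.5374 -0.4383  0.147 ]
```

View pics/w21.png

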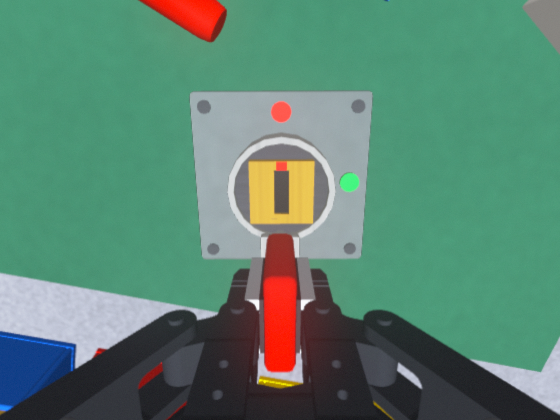

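```bash
python3 -m handwheel '[1,0.06,0,0,2,0.06,0,0,2.5,0.06,0,0,2.62,0.06,0,0,2.62,0.06,0,0,2.62,0.06,0,0,2.62,0.06,0,0]'; python3 go.py; python3 look.py w22 >/dev/null
python3 - <<'E'
import cv2
im=cv2.imread('pics/w22.png')
cv2.imwrite('pics/w22c.png',cv2.resize(im[140:340,200:360],None,fx=3,fy=3,interpolation=cv2.INTER_CUBIC))
E
```

```text
time: 37.85
eef_pos: [0.5323, -0.4122, 0.1463]
tcp_rot: [1.974, 2.444, -0.0]
wrist_force: [0.9, 0.3, -0.9]
grip_width: 0.0115
t 37.85 pos [ 0.5323 -0.4122  0.1463] yaw 102.13 j6 -0.921 F [ 0.9078  0.2845 -0.9427] w 0.0115 tilt [-0.0003  0.     -1.    ]
```

View pics/w22c.png

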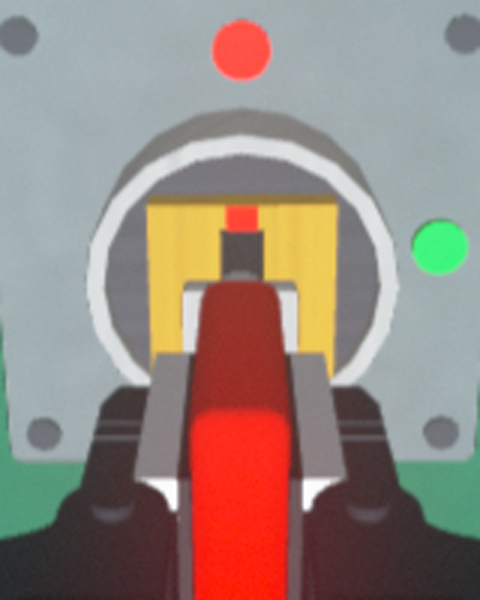

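```bash
python3 -m handwheel '[0,0.03,0.4,0,0,0.03,0.8,0,0,0.03,1.1,0,0,0.03,1.3,0,0,0.03,1.4,0,0,0.03,1.4,0]'; python3 go.py
```

```text
time: 38.4
eef_pos: [0.5324, -0.4118, 0.1316]
tcp_rot: [-1.973, -2.443, -0.0]
wrist_force: [-0.5, 0.7, -1.2]
grip_width: 0.0113
t 38.4 pos [ 0.5324 -0.4118  0.1316] yaw 102.15 j6 -0.921 F [-0.4794  0.6888 -1.2077] w 0.0113 tilt [ 0.0008 -0.0006 -1.    ]
```

```bash
python3 -m handwheel '[-0.04,0,0.3,0,-0.04,0,0.5,0,-0.04,0,0.7,0,-0.04,0,0.8,0,-0.04,0,0.8,0]'; python3 go.py
```

```text
time: 38.82
eef_pos: [0.5325, -0.4122, 0.1238]
tcp_rot: [-1.973, -2.443, -0.0]
wrist_force: [0.1, 0.3, -0.5]
grip_width: 0.0112
t 38.82 pos [ 0.5325 -0.4122  0.1238] yaw 102.15 j6 -0.921 F [ 0.1173  0.3085 -0.5283] w 0.0112 tilt [ 0.0006 -0.0005 -1.    ]
```

```bash
python3 -m handwheel '[0,0,0.3,0,0,0,0.6,0,0,0,0.8,0,0,0,0.9,0,0,0,0.9,0]'; python3 go.py;  python3 -m handwheel '[0,0,0.1,0,0,0,0.2,0,0,0,0.25,0,0,0,0.25,0]'; python3 go.py
```

```text
time: 39.23
eef_pos: [0.5325, -0.4121, 0.1147]
tcp_rot: [-1.973, -2.443, -0.0]
wrist_force: [-0.6, 0.2, -0.5]
grip_width: 0.0116
t 39.23 pos [ 0.5325 -0.4121  0.1147] yaw 102.15 j6 -0.921 F [-0.5993  0.1965 -0.4838] w 0.0116 tilt [ 0.0006 -0.0005 -1.    ]
time: 39.57
eef_pos: [0.5328, -0.4124, 0.1135]
tcp_rot: [1.973, 2.443, -0.0]
wrist_force: [-0.3, 0.8, 2.1]
grip_width: 0.0113
t 39.57 pos [ 0.5328 -0.4124  0.1135] yaw 102.14 j6 -0.921 F [-0.2733  0.765   2.0912] w 0.0113 tilt [-0.0007  0.0005 -1.    ]
```

```bash
python3 -m handwheel '[0,0,0.1,0,0,0,0.2,0,0,0,0.2,0]'; python3 go.py
python3 - <<'E'
from h import *
for n in ("top","scene"):
    im=vision.capture(n); cv2.imwrite(f"pics/{n}7.png",im[:,:,::-1])
    if n=="top":
        T=cal("top")
        for b in blobs(im,(5,100,100),(16,255,255),80,(300,180,390,260))[0]: 
            P=onz(T,b[0],.066)[:2]-np.array([.5015,-.193]); a=np.radians(-6.2)
            print(b[0],"tray xy",P@[np.cos(a),np.sin(a)],P@[-np.sin(a),np.cos(a)])
E
```

```text
time: 39.82
eef_pos: [0.5328, -0.4124, 0.1134]
tcp_rot: [1.973, 2.442, -0.0]
wrist_force: [-3.0, 2.9, 9.4]
grip_width: 0.011
t 39.82 pos [ 0.5328 -0.4124  0.1134] yaw 102.15 j6 -0.921 F [-2.9893  2.9003  9.3583] w 0.011 tilt [-0.0017  0.0012 -1.    ]
(np.float64(331.86), np.float64(202.49)) tray xy 0.04122358990058658 0.041474089627688636
(np.float64(361.76), np.float64(207.34)) tray xy 0.03779799195017424 -0.042010122099042826
(np.float64(328.38), np.float64(233.07)) tray xy -0.04331202896926931 0.042323967827837414
```

View pics/top7.png

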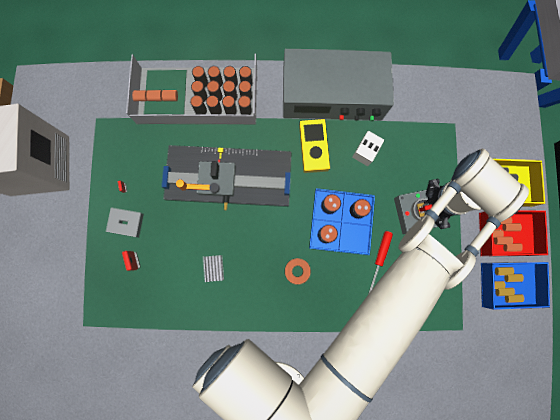

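View pics/scene7.png

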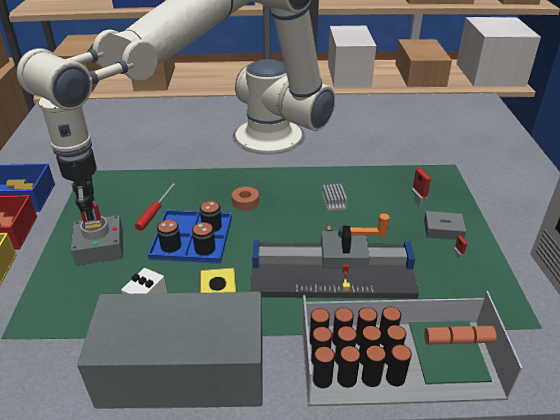

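```bash
python3 -m handwheel '[0,0,0,0.1,0,0,0,0.2,0,0,0,0.3,0,0,0,0.4,0,0,0,0.5,0,0,0,0.6,0,0,0,0.7,0,0,0,0.8,0,0,0,0.9,0,0,0,1,0,0,0,1.1,0,0,0,1.2,0,0,0,1.3,0,0,0,1.4,0,0,0,1.5,0,0,0,1.6,0,0,0,1.67,0,0,0,1.67,0,0,0,1.67]'; python3 go.py
python3 - <<'E'
from h import *
print(robot.get_state()['torque'])
E
python3 look.py w23 >/dev/null
python3 - <<'E'
import cv2
im=cv2.imread('pics/w23.png')
cv2.imwrite('pics/w23c.png',cv2.resize(im[140:340,200:360],None,fx=3,fy=3,interpolation=cv2.INTER_CUBIC))
E
```

```text
time: 41.5
eef_pos: [0.5326, -0.4128, 0.1134]
tcp_rot: [3.135, 0.176, 0.002]
wrist_force: [-5.0, 1.5, 8.1]
grip_width: 0.0115
t 41.5 pos [ 0.5326 -0.4128  0.1134] yaw 6.42 j6 0.749 F [-4.974   1.4774  8.1387] w 0.0115 tilt [ 0.0011  0.0021 -1.    ]
[ 0.2916  0.657  -0.0541]
```

View pics/w23c.png

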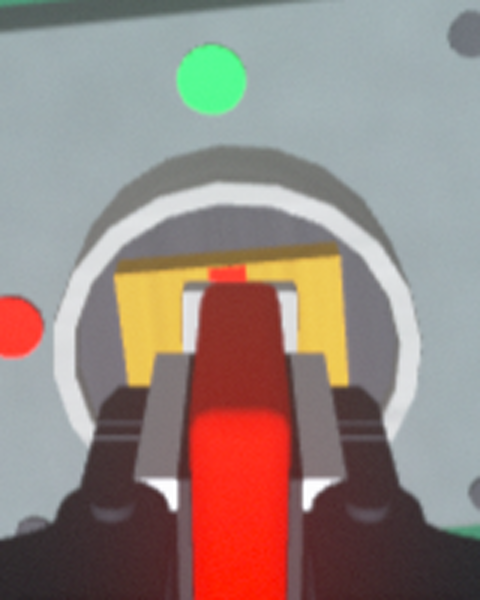

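```bash
python3 -m handwheel '[0,0,0,-0.03,0,0,-0.1,-0.04,0,0,-0.1,-0.04]'; python3 -m handwheel '[0,0,0,0,0,0,0,0,0,0,0,0,0,0,0,0]' 3.5 20; python3 go.py; python3 -m handwheel '[0,0,-2,0,0,0,-5,0,0,0,-8,0,0,0,-11,0,-6,0,-12,0,-9,0,-12,0,-9,0,-12,0,-9,0,-12,0]'; python3 go.py; python3 look.py w24
python3 - <<'E'
from h import *
for n in ("top","scene"):
    im=vision.capture(n); cv2.imwrite(f"pics/{n}8.png",im[:,:,::-1])
    if n=="top":
        T=cal("top")
        for b in blobs(im,(5,100,100),(16,255,255),80,(300,180,390,260))[0]: 
            P=onz(T,b[0],.066)[:2]-np.array([.5015,-.193]); a=np.radians(-6.2)
            print(b[0],"tray xy",P@[np.cos(a),np.sin(a)],P@[-np.sin(a),np.cos(a)])
E
```

```text
time: 41.8
eef_pos: [0.533, -0.4129, 0.1134]
tcp_rot: [3.13, 0.24, 0.003]
wrist_force: [-0.9, -0.9, 7.1]
grip_width: 0.0114
time: 42.13
eef_pos: [0.5325, -0.412, 0.1109]
tcp_rot: [-3.132, -0.24, 0.001]
wrist_force: [1.0, 0.1, -0.3]
grip_width: 0.035
t 42.13 pos [ 0.5325 -0.412   0.1109] yaw 8.75 j6 0.709 F [ 1.0083  0.0602 -0.2969] w 0.035 tilt [-0.0008 -0.001  -1.    ]
time: 42.8
eef_pos: [0.4416, -0.4268, 0.2325]
tcp_rot: [3.132, 0.235, 0.0]
wrist_force: [-0.1, 0.6, -0.4]
grip_width: 0.0349
t 42.8 pos [ 0.4416 -0.4268  0.2325] yaw 8.58 j6 0.598 F [-0.146  0.55  -0.402] w 0.0349 tilt [ 0.0001  0.0008 -1.    ]
yel ((np.float64(530.67), np.float64(51.43)), (489, 0, 71, 101, 5534)) [ 0.5863 -0.6204  0.03  ] railxy 0.6135240189137926 -0.5935147769964769
yel ((np.float64(503.83), np.float64(296.22)), (481, 292, 45, 10, 195)) [ 0.3574 -0.6776  0.03  ] railxy 0.3874177783974569 -0.6608988977519336
yel ((np.float64(524.44), np.float64(313.94)), (502, 307, 45, 14, 390)) [ 0.3402 -0.7063  0.03  ] railxy 0.3714625335079447 -0.6903725033532845
yel ((np.float64(473.91), np.float64(323.98)), (462
[... 533 characters left out ...]
.float64(225.81), np.float64(82.24)), (220, 76, 13, 13, 135)) [ 0.524  -0.3684  0.03  ] railxy 0.5399549833060769 -0.34458751807234167
red ((np.float64(501.63), np.float64(193.74)), (444, 113, 116, 161, 10215)) [ 0.4635 -0.6382  0.03  ] railxy 0.49160081466686767 -0.6167908358870863
red ((np.float64(163.1), np.float64(179.26)), (134, 131, 58, 95, 2207)) [ 0.4297 -0.319   0.03  ] railxy 0.4435760734320061 -0.29941664585068317
(np.float64(331.86), np.float64(202.49)) tray xy 0.04122358990058658 0.041474089627688636
(np.float64(361.76), np.float64(207.34)) tray xy 0.03779799195017424 -0.042010122099042826
(np.float64(328.38), np.float64(233.07)) tray xy -0.04331202896926931 0.042323967827837414
```

View pics/w24.png

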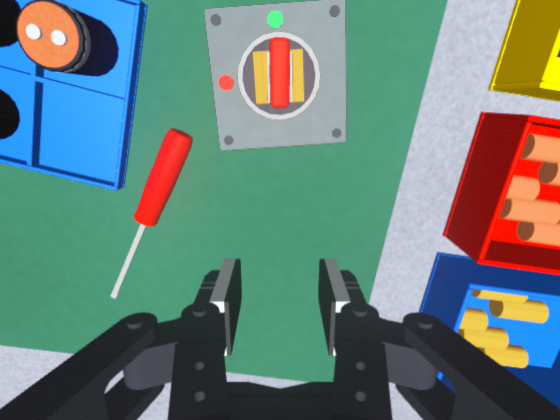

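View pics/scene8.png

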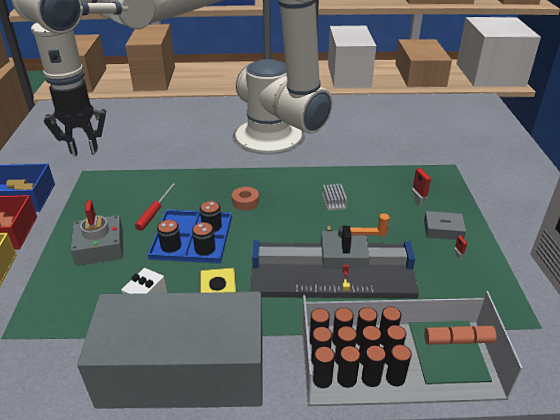

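Run:
```python
from h import *
st=robot.get_state();im=vision.capture("wrist");W=cal("wrist",st);h=cv2.cvtColor(im,cv2.COLOR_RGB2HSV)
m=cv2.inRange(h,np.array((15,100,120)),np.array((32,255,255)))
for c in cv2.findContours(m[30:130,240:320].copy(),0,2)[0]:
    if cv2.contourArea(c)<200: continue
    c=c+np.array([240,30]); r=cv2.minAreaRect(c);P=np.array([onz(W,p,.078) for p in cv2.boxPoints(r)]);e=[P[1]-P[0],P[2]-P[1]]
    v=max(e,key=np.linalg.norm);print("brass",np.round(r[0],1),"ctr",P.mean(0),"L",[round(np.linalg.norm(q),4) for q in e],"yaw",np.degrees(np.arctan2(v[1],v[0]))%180)
m=cv2.inRange(h,np.array((0,170,200)),np.array((5,255,255)))
for c in cv2.findContours(m[20:130,260:310].copy(),0,2)[0]:
    if cv2.contourArea(c)<200: continue
    c=c+np.array([260,20]); r=cv2.minAreaRect(c)
    for z in (.129,.154): 
        P=np.array([onz(W,p,z) for p in cv2.boxPoints(r)]);e=[P[1]-P[0],P[2]-P[1]];v=max(e,key=np.linalg.norm);print("key",z,np.round(r[0],1),"ctr",P.mean(0),"L",[round(np.linalg.norm(q),4) for q in e],"yaw",np.degrees(np.arctan2(v[1],v[0]))%180)
a=onz(W,(226,82.2),.05);b=onz(W,(275.5,19),.05); c=np.array([.5325,-.413,.05]); print("red",np.degrees(np.arctan2(*(a-c)[[1,0]])),"green",np.degrees(np.arctan2(*(b-c)[[1,0]])))
cv2.imwrite('pics/w25c.png',cv2.resize(im[:160,190:360][:,:,::-1],None,fx=3.5,fy=3.5,interpolation=cv2.INTER_CUBIC))
s=cv2.imread('pics/scene8.png'); cv2.imwrite('pics/s8c.png',cv2.resize(s[190:270,50:150],None,fx=6,fy=6,interpolation=cv2.INTER_CUBIC))
```

```text
brass [262.  81.] ctr [ 0.53   -0.4004  0.078 ] L [np.float64(0.0115), np.float64(0.0359)] yaw 8.275026898597645
brass [298.6  79. ] ctr [ 0.5355 -0.4267  0.078 ] L [np.float64(0.0086), np.float64(0.0359)] yaw 11.599369987723094
key 0.129 [281.  77.] ctr [ 0.5319 -0.4141  0.129 ] L [np.float64(0.0104), np.float64(0.0379)] yaw 9.266902106291724
key 0.154 [281.  77.] ctr [ 0.5305 -0.4142  0.154 ] L [np.float64(0.0093), np.float64(0.0336)] yaw 9.266902106291752
red 98.41606934879809 green 12.65439255038806
```

View pics/w25c.png

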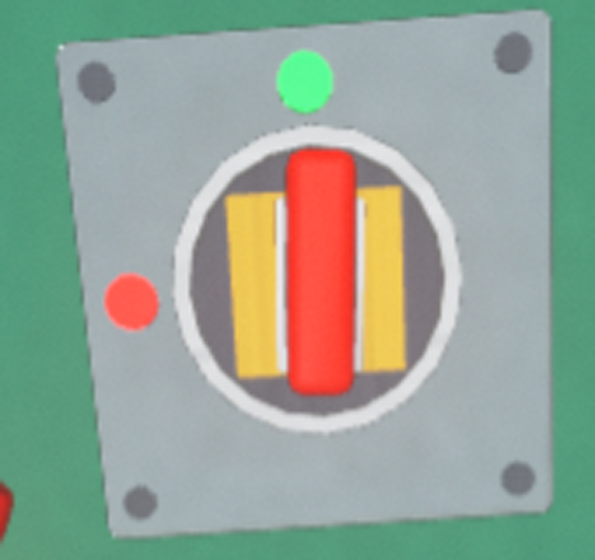

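View pics/s8c.png

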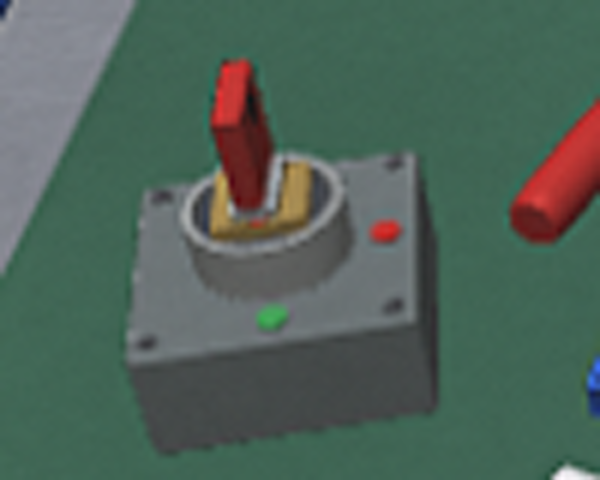

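Run:
```python
from rig import robot
print(robot.hand_in()); print(robot.get_state()['time'])
```

```text
the job is handed in; nothing more can be done
None
the job is handed in; nothing more can be done
```

The job is handed in at about 43 s of the 210 s allowed. No verdict was reported.

**What I did**
- **Cans:** I stood the three black cans on the mat in three separate bays. I left alone the look-alikes in the grey crate.
- **Carriage:** I opened the clamp lever, slid the carriage about 92 mm until the pointer was on the yellow mark, and swung the lever back to its stop.
- **Key:** I took the middle-sized key from the stand and pushed it home. I turned it clockwise from the red dot to the green dot, then let go and moved the arm clear.

**Last checks**
- **Cans:** their tops lie within about 5 mm of the bay centres, and in the camera pictures they stand upright.
- **Carriage:** the pointer lined up with the mark in the close-up before locking, and the last scene picture still shows it there. The lever lies along the rail; it was pressing against its stop with about 11 N when I released it.
- **Key:** its height when I let go, and its size in the picture, both match the shoulder resting on the core. The top of the key is about 1 mm off the slot centre, and the core is square with the box at about 1.6 rad.
- **Everything else:** the parts that are not in the job show no visible shift; I did not measure them.

**What disagreed:** the wrist camera's calibration changed by about 1–2 mm between readings. For the key fit I therefore measured the slot against the held key in the same picture. The yaw measured on the two halves of the brass core differed by about 3°, a small error next to the 1.4 rad limit.

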